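# Clear the feed lane, fill the tray, feed it home

## Robot

A 6-joint arm with a two-finger parallel gripper is mounted at the origin on a cart in front of the work surface, level with it; the furniture and walls round the work are solid. World frame = base frame: x ahead of the robot, y to its left, z up, the work surface at z = 0. Lengths are in mm, angles in degrees, forces in N, time in s.
With the tool pointing down it reaches from about 300 to 850 mm from the base axis. Payload 4.2 kg.
Tool frame: the origin (TCP) lies midway between the tips of the shut fingers; the grasp point (between the pads) lies pinch_z behind it (pinch_z is the distance from the TCP to the grasp point, in mm); z points along the fingers, y is the line along which they close (so a half turn about z gives the same grasp; the last joint's range is limited). The gripper opens to 91 mm and grips with 3 to 60 N. Pads are 32 mm wide; open, the fingers measure 118 mm over their backs; the gripper's body (76 mm by 178 mm) begins 60 mm behind the grasp point.
Start: joints at [-78.209, 18.312, 89.639, -0, 72.044, -1.146], TCP at [128.736, -560.42, 213.976] pointing down, gripper open.
Joint ranges: [-177.97, 177.97], [-48.28, 115.42], [12.27, 149.76], [-77.06, 257.06], [2.81, 150.46], [-146.56, 146.56]. Speed limits (degrees/s): [147.25, 147.25, 180, 180, 180, 180].

## Interface

Orientations are given as [roll, pitch, yaw] about the fixed x, y, z axes, in that order (R = Rz(yaw) Ry(pitch) Rx(roll)).
In Python, from workcell import state, grab_frame, job_done, masks_of, landmark_of, pinch_z gives the robot as it stands. The module is installed in compiled form; this text tells all that it offers.
- The arm moves only by the tool move_arm, never from a script. Its argument "plan" is a list of rows, each an object of numbers: "x", "y", "z": the shift along the tool's x, y, z in mm; "rx", "ry", "rz": the turn, a rotation vector about the tool's x, y, z in rad. A call has 1 to 10 rows; each row shifts and turns the commanded pose from where the row before left it, along the tool's axes as they then stand; what a row does not reach is not made up. A row lasts 1/10 s, in which the tool goes at most 50 mm and 8.59 degrees, less where a joint would pass 70% of its speed; a pose out of reach is approached as far as the arm can. A call is refused whole if a number of a shift passes 50 or a number of a turn 0.15, either way. A call with a gripper value outside its range is refused whole. "grip" is the opening, from 0 (shut) to 1 (fully open), set as the call begins (left out, the last holds). The fingers move at their own pace and stop on an object; "squeeze" is the grip in N (left out, the last holds). Time passes only in rows, so rows that do not move let the fingers close. It gives the time, the measured TCP pose, the force, the opening and the grip force at its end, in the units of the state.
- state(): the state, without advancing time (a new reading comes with each control period).
- grab_frame(name): name is "scene" or "top" or "wrist"; returns a dict with "img" (480x640x3 uint8, red, green, blue), "z_map" (480x640 float32, mm along the optical axis (not along the pixel's ray), 0 where there is no reading), "fx", "fy", "cx", "cy" (pixels), "rvec" (rotation vector, rad) and "tvec" (3), from world to camera coordinates, as OpenCV has them. Camera axes: x right, y down, z forward; pixel columns grow to the right and rows downward; lengths in mm; the calibration is good to about 2 mm. The wrist camera is an equidistant fisheye: a pixel r from the principal point sees the ray r / f radians off the axis. A picture is of the moment at which its call begins.
- job_done(): hands the job in; it is judged then, once.
Trained networks look in the newest picture that a camera, given by its name, has taken for a name from the list of things; names that differ only in an ending like _2 or _b are one class to them, and where a whole thing is asked for, a point or a joint stands for the part that bears it (a point fixed in the world has none). Each returns a list of dicts, best first, with "p" (0 to 1); they miss things now and then, are a little off and sometimes report something else, mostly with a low value. They report only what shows in the picture. A call takes as long as a camera call. They do not tell look-alikes from the thing itself.
- masks_of(camera, label): "pixels" (480x640 bool, what is visible of it) and "box" ([centre column, centre row, width, height] in pixels, round what is visible of it).
- landmark_of(camera, label): "point" ([column, row] in pixels: a listed point, or the origin of a listed thing).
The state is a dict: "time_s": time; "qpos": joint angles; "qvel": joint speeds; "effort": joint torques, N m; "ee_pos": TCP position; "ee_rot": TCP orientation; "force": force on the tool from outside, world axes, zero at the start; "torque": the same for the moment, N m; "gripper_width": finger opening in mm; "gripper_force": force on a finger pad.
Only numpy, scipy, OpenCV 4.12 (cv2) and the standard library are available. Lean on these libraries where they do the work, as an engineer would, in place of code of your own. Each camera call takes 0.05 s, during which the arm holds its last target. There are 200 camera calls.

## Task

Get the steel tray ready in its feed jig: the croquettes lying in the lane ahead of the tray go into the tray, and the salt shaker goes out of the lane, upright on the table beside the jig. Lift the little sauce cup up off the rail it hangs on and stand it upright on the tray's floor among the croquettes. Only when the lane is clear and the tray loaded, push the tray gently with the pusher until you feel it meet the stop bar squarely, then draw the pusher all the way back, leaving the tray at the stop and the spray bottle and the tape roll where they are.

Things in the scene. Friction and masses are not known exactly. Their poses are not given: they have to be found in the camera images.
- jig: fixed white board, 250 mm (its x) by 520 mm (its y), 8 mm thick, with two steel guides 12 mm wide and 12 mm high standing on it along y, their inner faces 108 mm either side of the middle line; the lane between them runs along y. Origin: centre of the board's underside, on the table; x away from the robot, y to the left along the lane, z up. Board top at z = 8 mm
- stop: grey stop bar with two black knobs, fixed across the left end of the lane at a place along the lane that differs from start to start; 200 mm (x) by 20 mm (y), 30 mm high, knobs to 40 mm. Origin: centre of its underside, on the board; axes as the jig's. The face that the tray meets is 10 mm from the origin, towards -y
- tray: loose open steel tray in the lane, 210 mm (its x, across the lane with 3 mm play each side) by 150 mm (its y, along the lane), 30 mm high, walls and floor 3 mm thick, 0.2 to 0.35 kg. Origin: centre of its underside; axes as the jig's. It slides on the board with a drag of some 3 to 7 N when loaded
- pusher (a joint): travel of the pusher along the jig's +y, 0 at its rest at the right end (where all starts have it) up to 0.32 m; slides stiffly (about 2 N, plus damping) and stays where it is left. Its flat front pushes the middle of the tray's right side; at the start the gap to the tray is 9 to 22 mm. The front face is at y = -209 mm plus travel in the jig's frame
- pusher_grip (a point): middle of the blue handle bar on top of the pusher, 60 mm along x, 16 mm thick along y, from 43 to 85 mm above the board; this point is 72 mm above the board. The steel plate below it is 196 mm along x, 12 mm thick along y, 44 mm high
- rail: fixed stand with a flat steel hanging rail 120 mm long (its y), 10 mm thick (its x), upper edge 111 mm above the table, lower edge 61 mm. Origin: on the table below the middle of the rail; the cup hangs on its -x side, which faces the robot
- cup: round steel sauce cup, 52 mm wide at the rim, 44 mm at the foot, 50 mm high, 0.1 to 0.16 kg. A strap hook 16 mm wide on its +x side rises to 64 mm, reaches over the rail to x = 45 mm and comes down 18 mm behind it (2 mm play): lift more than 20 mm, then move away to -x. Origin: centre of its foot; z up. It hangs upright, foot about 50 mm above the table
- croquette_1: fried croquette, about 37 mm (its x) by 46 to 53 mm (its y), 20 mm high, 0.03 kg, lying in the lane; some starts have only two or three croquettes. Origin: centre of its underside
- croquette_2: fried croquette, about 37 mm (its x) by 46 to 53 mm (its y), 20 mm high, 0.03 kg, lying in the lane; some starts have only two or three croquettes. Origin: centre of its underside
- croquette_3: fried croquette, about 37 mm (its x) by 46 to 53 mm (its y), 20 mm high, 0.03 kg, lying in the lane; some starts have only two or three croquettes. Origin: centre of its underside
- croquette_4: fried croquette, about 37 mm (its x) by 46 to 53 mm (its y), 20 mm high, 0.03 kg, lying in the lane; some starts have only two or three croquettes. Origin: centre of its underside
- salt_shaker: round salt shaker, clear with a white-grey head, 44 mm wide up to 74 mm, head 34 mm wide, 90 mm high, 0.1 kg, standing in the lane among the croquettes. Origin: centre of its foot, z up. The table left of the jig is free for it
- spray: bystander: white spray bottle with red trigger, 222 mm high. Origin at its foot
- tape_roll: bystander: roll of brown tape lying flat, 96 mm wide, 48 mm high. Origin at its underside
There are look-alikes about, which are no part of the job. Leave any red look-alike of the cup alone. Leave any purple look-alike of the croquette_3 alone.

How it is judged (in metres and radians):
On the way, in this order (a step that is already met when the one before it is completed fails the run):
1. with the pusher still at rest, every croquette lies in the tray, the cup stands upright in it and the shaker stands beside the jig (x of croquette_1 in the frame of tray between -0.098 and 0.098 m and y of croquette_1 in the frame of tray between -0.068 and 0.068 m and z of each of croquette_1, croquette_2, croquette_3, croquette_4 in the frame of tray below 0.03 m and x of croquette_2 in the frame of tray between -0.098 and 0.098 m and y of croquette_2 in the frame of tray between -0.068 and 0.068 m and x of croquette_3 in the frame of tray between -0.098 and 0.098 m and y of croquette_3 in the frame of tray between -0.068 and 0.068 m and x of croquette_4 in the frame of tray between -0.098 and 0.098 m and y of croquette_4 in the frame of tray between -0.068 and 0.068 m and x of cup in the frame of tray between -0.082 and 0.082 m and y of cup in the frame of tray between -0.052 and 0.052 m and z of cup in the frame of tray below 0.01 m and angle between each of cup, salt_shaker's own z axis and vertical below 0.12 rad and height (world z) of salt_shaker below 0.006 m and (x of salt_shaker in the frame of jig above 0.143 m or x of salt_shaker in the frame of jig below -0.143 m or y of salt_shaker in the frame of jig above 0.278 m or y of salt_shaker in the frame of jig below -0.278 m) and value of joint pusher below 0.03 m), for 0.2 s.
2. the loaded tray has been pushed home against the stop bar (y of tray in the frame of stop above -0.089 m and angle between the y axis of tray and the y axis of jig, either way round below 0.05 rad and z of tray in the frame of jig below 0.013 m and value of joint pusher above 0.15 m), for 0.2 s.
At the end, for the whole second after the job is handed in: the tray lies on the board squarely within 4 mm of the stop bar with every croquette in it and the cup standing upright on its floor, the pusher is back within 25 mm of its rest, and the salt shaker stands upright on the table wholly off the jig, all at rest (x of croquette_1 in the frame of tray between -0.098 and 0.098 m and y of croquette_1 in the frame of tray between -0.068 and 0.068 m and z of each of croquette_1, croquette_2, croquette_3, croquette_4 in the frame of tray below 0.03 m and x of croquette_2 in the frame of tray between -0.098 and 0.098 m and y of croquette_2 in the frame of tray between -0.068 and 0.068 m and x of croquette_3 in the frame of tray between -0.098 and 0.098 m and y of croquette_3 in the frame of tray between -0.068 and 0.068 m and x of croquette_4 in the frame of tray between -0.098 and 0.098 m and y of croquette_4 in the frame of tray between -0.068 and 0.068 m and x of cup in the frame of tray between -0.082 and 0.082 m and y of cup in the frame of tray between -0.052 and 0.052 m and z of cup in the frame of tray below 0.01 m and angle between each of cup, salt_shaker's own z axis and vertical below 0.12 rad and height (world z) of salt_shaker below 0.006 m and (x of salt_shaker in the frame of jig above 0.143 m or x of salt_shaker in the frame of jig below -0.143 m or y of salt_shaker in the frame of jig above 0.278 m or y of salt_shaker in the frame of jig below -0.278 m) and y of tray in the frame of stop above -0.089 m and angle between the y axis of tray and the y axis of jig, either way round below 0.05 rad and z of tray in the frame of jig below 0.013 m and value of joint pusher below 0.025 m and linear speed of each of tray, cup, salt_shaker below 0.02 m/s); the robot touches nothing.
It fails at once if the tray is pressed hard against the stop bar (over 40 N) (contact force between tray and stop above 40 N).
It fails at once if a bystander (spray bottle, tape roll) is shifted by more than 4 cm (distance of any of spray, tape_roll from where it was at the start of the episode above 0.04 m).
Of croquette_1, croquette_2, croquette_3, croquette_4 only 2 to 4 are there at a start; the rules pass over those that are not, and their reading is None.
At some moment in a run one of croquette_1, croquette_2, croquette_3, croquette_4 may be knocked a few centimetres aside while the robot is not near it.
It also fails if it takes over 210 s, if anything falls off the work surface, if the arm or the gripper's body presses on something with over 40 N, if the wrist force passes 120 N, or if a joint passes its speed limit or range.

## Working session

There is one attempt and no reset: what is moved stays moved. The work goes in short steps, Python scripts to look and compute and a tool call to move; the robot and the scene stay as the last step left them, time stands still between calls to the robot, and variables do not carry over. Pictures are saved under pics/ and viewed, at most 14 in all, crops included, and the job is handed in when it is done.

Besides the shell and the picture viewer there is one more tool, called after "Emit:" as a command line: name --argument value ..., lists and objects as JSON in quotes. move_arm: Moves the arm, as the interface text tells. Its arguments: {"type":"object","properties":{"plan":{"type":"array","items":{"type":"object","properties":{"x":{"type":"number"},"y":{"type":"number"},"z":{"type":"number"},"rx":{"type":"number"},"ry":{"type":"number"},"rz":{"type":"number"}}}},"grip":{"type":"number"},"squeeze":{"type":"number"}},"required":["plan"]}

```bash
mkdir -p pics && cat > h.py <<'E'
import numpy as np, cv2
from workcell import *
from scipy.spatial.transform import Rotation as R
def w2c(f):
    return R.from_rotvec(np.ravel(f["rvec"])).as_matrix(), np.ravel(f["tvec"])
def ray(f,uv,fish=False):
    u=(uv[0]-f["cx"])/f["fx"]; v=(uv[1]-f["cy"])/f["fy"]
    if fish:
        r=np.hypot(u,v); s=np.tan(r)/r if r>1e-9 else 1; u*=s; v*=s
    return np.array([u,v,1.])
def cloud(f,fish=False):
    M,t=w2c(f); U,V=np.meshgrid(np.arange(640),np.arange(480))
    u=(U-f["cx"])/f["fx"]; v=(V-f["cy"])/f["fy"]
    if fish:
        r=np.hypot(u,v)+1e-9; s=np.tan(np.minimum(r,1.5))/r; u=u*s; v=v*s
    P=np.stack([u,v,np.ones_like(u)],-1)*f["z_map"][...,None]
    W=(P-t)@M
    W[f["z_map"]<=0]=np.nan
    return W
def atz(f,uv,z,fish=False):
    M,t=w2c(f); c=-M.T@t; d=M.T@ray(f,uv,fish); return c+d*(z-c[2])/d[2]
def save(n,img): cv2.imwrite("pics/"+n,cv2.cvtColor(img,cv2.COLOR_RGB2BGR))
E
python3 - <<'E'
from h import *
s=state(); print(s, pinch_z if not callable(pinch_z) else pinch_z())
for c in ["top","scene"]:
    f=grab_frame(c); save(c+"0.png",f["img"]); W=cloud(f)
    M,t=w2c(f); print(c,(-M.T@t).round(),M[2].round(2))
    for n in ["jig","stop","tray","pusher","rail","cup","croquette_1","salt_shaker","spray","tape_roll","pusher_grip"]:
        for m in masks_of(c,n):
            if m["p"]<.3: continue
            w=W[m["pixels"]]; w=w[~np.isnan(w[:,0])]
            if len(w)==0: continue
            print(n,round(m["p"],2),np.round(m["box"]),"med",np.median(w,0).round(),"lo",np.percentile(w,2,axis=0).round(),"hi",np.percentile(w,98,axis=0).round())
        print("   lm",[(round(l["p"],2),np.round(l["point"],1).tolist()) for l in landmark_of(c,n) if l["p"]>.3])
E
```

```text
{'time_s': 0.0, 'qpos': array([-7.82097006e+01,  1.83528181e+01,  8.97080689e+01, -1.17609883e-03,
        7.20435099e+01, -1.14743857e+00]), 'qvel': array([-0.01316409, -0.01704082,  0.08300116,  0.02577567,  0.09243143,
       -0.0191295 ]), 'effort': array([ 2.38963323e-03, -4.12458086e+01, -2.31976891e+01,  7.30707217e-02,
        4.59640310e-02, -1.34986253e-04]), 'ee_pos': array([ 128.61169854, -559.90125985,  213.0972198 ]), 'ee_rot': array([-1.79895602e+02, -9.72646193e-04,  1.29381007e+01]), 'force': array([ 1.10205282, -0.37407144, -0.3838437 ]), 'torque': array([-0.02517072, -0.02563965, -0.00569304]), 'gripper_force': 0.0, 'gripper_width': 91.62005204979151} 18.8
top [ 363.  -42. 1596.] [ 0.08 -0.02 -1.  ]
jig 0.95 [269. 236. 192.  98.] med [509. 122.   8.] lo [ 385. -189.   -1.] hi [630. 316.  52.]
jig 0.66 [412. 229.  18.  26.] med [ 516. -312.   60.] lo [ 490. -333.   45.] hi [ 548. -287.  116.]
jig 0.48 [215. 247.  17.  18.] med [474. 218.  23.] lo [457. 196.   4.] hi [494. 241.  33.]
   lm [(0.71, [269.4, 235.2])]
stop 0.79 [190. 239.  14.  74.] med [494. 268.  36.] lo [406. 258.  11.] hi [594. 280.  49.]
   lm [(0.97, [189.4, 240.1])]
tray 0.71 [240. 256.  21.  14.] med [453. 147.  24.] lo [437. 124.  14.] hi [467. 170.  31.]
tray 0.67 [315. 233.  62.  83.] med [515. -60.  11.] lo [ 409. -135.    2.] hi [616.  14.  41.]
tray 0.6 [262. 256.  15.  18.] med [449.  73.  87.] lo [431.  57.  36.] hi [470.  94. 101.]
   lm [(0.76, [314.2, 234.8])]
pusher 0.98 [352. 234.  16.  78.] med [ 513. -161.   17.] lo [ 420. -182.    5.] hi [ 609. -143.   95.]Traceback (most recent call last):
  File "<stdin>", line 12, in <module>
ValueError: it knows: croquette, cup, jig, pusher_grip, rail, salt_shaker, spray, stop, tape_roll, tray
```

```bash
python3 - <<'E'
from h import *
for c in ["top","scene"]:
    f=grab_frame(c); save(c+"1.png",f["img"]); W=cloud(f)
    M,t=w2c(f); print(c,(-M.T@t).round(),M[2].round(2))
    for n in ["stop","tray","rail","cup","croquette","salt_shaker","spray","tape_roll","pusher_grip"]:
        for m in masks_of(c,n):
            if m["p"]<.3: continue
            w=W[m["pixels"]]; w=w[~np.isnan(w[:,0])]
            if len(w)==0: continue
            print(n,round(m["p"],2),np.round(m["box"]),"rgb",f["img"][m["pixels"]].mean(0).round(),"med",np.median(w,0).round(),"lo",np.percentile(w,2,axis=0).round(),"hi",np.percentile(w,98,axis=0).round())
        print("   lm",[(round(l["p"],2),np.round(l["point"],1).tolist()) for l in landmark_of(c,n) if l["p"]>.3])
a=cv2.imread("pics/top1.png")[150:330,130:450]; cv2.imwrite("pics/top1c.png",cv2.resize(a,None,fx=2.5,fy=2.5,interpolation=cv2.INTER_CUBIC))
E
```

```text
top [ 363.  -42. 1596.] [ 0.08 -0.02 -1.  ]
stop 0.76 [192. 238.  11.  74.] rgb [71. 70. 68.] med [491. 268.  35.] lo [406. 258.   6.] hi [595. 287.  49.]
   lm [(0.85, [188.6, 238.4])]
tray 0.92 [314. 233.  60.  81.] rgb [106. 107. 102.] med [515. -60.  10.] lo [ 412. -134.    3.] hi [615.  14.  40.]
   lm [(0.73, [313.0, 235.9])]
rail 0.59 [412. 220.  60.  28.] rgb [49. 49. 47.] med [ 558. -312.   10.] lo [ 523. -386.    1.] hi [ 595. -251.  113.]
   lm [(0.92, [405.0, 224.8])]
cup 0.87 [414. 287.  25.  26.] rgb [97. 35. 32.] med [ 373. -330.   16.] lo [ 347. -351.   -4.] hi [ 399. -293.   65.]
cup 0.79 [382. 314.  28.  20.] rgb [97. 31. 27.] med [ 300. -243.    9.] lo [ 281. -266.   -5.] hi [ 325. -203.   65.]
cup 0.75 [412. 231.  23.  29.] rgb [74. 75. 70.] med [ 516. -312.   66.] lo [ 488. -334.   45.] hi [ 548. -287.  115.]
   lm [(0.89, [407.4, 234.6]), (0.65, [412.4, 283.9]), (0.53, [380.3, 313.2]), (0.31, [260.6, 212.2])]
croquette 0.65 [262. 214.  18.  16.] rgb [101.  71.  47.] med [565.  83.  23.] lo [549.  60.   5.] hi [586. 106.  31.]
croquette 0.64 [239. 255.  21.  12.]
[... 2440 characters left out ...]
roquette 0.67 [225. 322.  20.  16.] rgb [123.  78.  29.] med [470. 219.  25.] lo [459. 197.  13.] hi [489. 239.  29.]
   lm [(0.87, [307.5, 354.5]), (0.82, [254.5, 274.1]), (0.76, [257.3, 319.0]), (0.63, [222.8, 323.2])]
   lm [(0.87, [289.1, 304.3])]
spray 0.75 [394. 144.  29.  75.] rgb [132. 107.  99.] med [ 674. -415.  113.] lo [ 652. -454.   11.] hi [ 704. -376.  217.]
   lm [(0.9, [390.4, 179.6])]
tape_roll 0.87 [306. 202.  34.  36.] rgb [123.  97.  58.] med [ 704. -147.   30.] lo [ 666. -191.    1.] hi [ 754. -104.   49.]
   lm [(0.62, [305.8, 207.3])]
pusher_grip 0.73 [356. 240.  60.  54.] rgb [54. 65. 81.] med [ 503. -145.   50.] lo [ 419. -174.   13.] hi [ 601. -140.   93.]
   lm []
```

View pics/top1c.png

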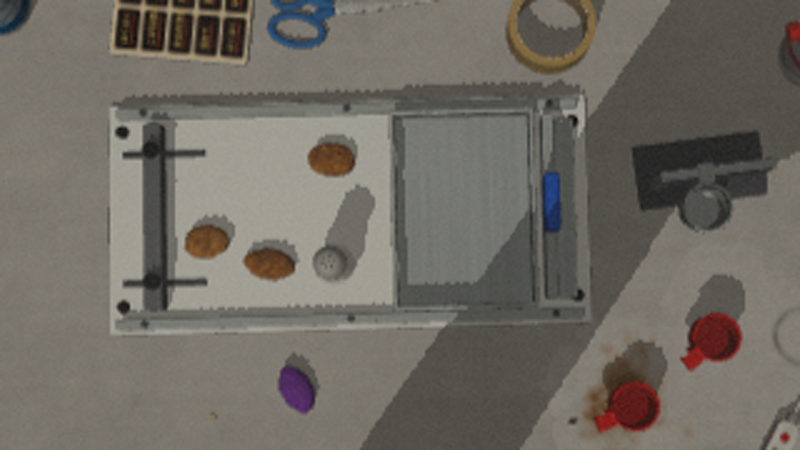

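View pics/scene1.png

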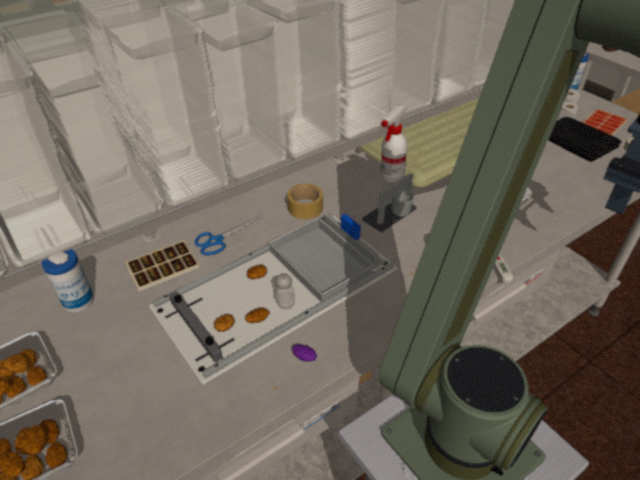

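```bash
python3 - <<'E'
from h import *
f=grab_frame("top"); W=cloud(f); g=grab_frame("scene"); Wg=cloud(g)
def fit(P,name):
    (c,s,a)=cv2.minAreaRect(P[:,:2].astype(np.float32)); print(name,np.round(c,1),np.round(s,1),round(a,1),"n",len(P),"z",np.percentile(P[:,2],[5,50,95]).round(1))
for nm,w in (("top",W),("scene",Wg)):
    P=w[~np.isnan(w[...,0])]
    sel=lambda x0,x1,y0,y1,z0,z1:P[(P[:,0]>x0)&(P[:,0]<x1)&(P[:,1]>y0)&(P[:,1]<y1)&(P[:,2]>z0)&(P[:,2]<z1)]
    print(nm)
    fit(sel(370,650,-230,350,4,12),"board")
    fit(sel(380,640,-150,30,30,45),"trayrim")
    fit(sel(395,605,235,300,32,60),"stop")
    fit(sel(420,610,-200,-130,70,110),"handle")
    fit(sel(420,610,-200,-130,43,110),"pusher")
    fit(sel(480,620,-400,-240,104,125),"rail+hook")
    fit(sel(480,620,-400,-336,80,125),"rail right"); fit(sel(480,620,-283,-200,80,125),"rail left")
    fit(sel(480,536,-345,-283,90,104),"cuprim")
    fit(sel(420,480,45,105,60,110),"shaker")
    for x,y in ((566,83),(453,147),(475,217)): fit(sel(x-35,x+35,y-33,y+33,14,40),"croq")
# croquette axes from top masks (colour)
img=f["img"].astype(int); m=((img[...,0]-img[...,2]>25)&(W[...,2]>10)&(W[...,2]<40)&(W[...,0]>400)&(W[...,0]<610)&(W[...,1]>30)&(W[...,1]<250)).astype(np.uint8)
n,l,st,c=cv2.connectedComponentsWithStats(m)
for i in range(1,n):
    if st[i,4]<20: continue
    Q=W[l==i][:,:2]; e,v=np.linalg.eigh(np.cov(Q.T)); print(i,st[i,4],Q.mean(0).round(1),(np.sqrt(e)*4).round(1),"long axis yaw",np.degrees(np.arctan2(v[1,1],v[0,1])).round(1))
E
```

```text
top
board [509.7  59.8] [578.8 279.8] 89.9 n 9448 z [ 4.4  7.8 11.5]
trayrim [510.8 -65.3] [220.2 165.9] 0.4 n 571 z [32.4 37.9 43.4]
stop [499.9 270.2] [197.4  21.4] 1.7 n 534 z [32.9 37.4 47.9]
handle [ 515.4 -150.3] [59.5 15.2] 0.7 n 152 z [76.4 91.  95.1]
pusher [ 515.4 -145.1] [187.7  25.9] 0.9 n 394 z [44.9 54.5 94.1]
rail+hook [ 546.5 -319.3] [ 62.9 107.8] 35.9 n 217 z [105.2 110.3 116.2]
rail right [ 552.1 -358.2] [10.5 42.6] 8.9 n 82 z [ 86.2 107.6 114.6]
rail left [ 540.  -271.3] [10.2 22.6] 7.6 n 48 z [ 87.2 108.2 113.7]
cuprim [ 508.9 -310.5] [50.  50.4] 50.4 n 81 z [ 91.8  96.8 102.6]
shaker [449.4  77.7] [33.5 34.4] 7.0 n 157 z [63.4 89.8 99.4]
croq [570.8  80.3] [56.8 47.6] 77.4 n 203 z [15.7 22.8 29.6]
croq [452.8 145.8] [70.  56.7] 19.4 n 212 z [14.8 23.3 29.5]
croq [471.2 217.2] [57.2 58.4] 84.9 n 193 z [16.6 24.7 31.2]
scene
board [505.7  53.6] [553.1 273. ] 89.2 n 11536 z [ 4.8  7.7 11.2]
trayrim [513.6 -64.2] [219.3 168. ] 2.1 n 1040 z [30.8 37.2 42.6]
stop [501.7 272.5] [201.4  21.2] 2.1 n 755 z [33.4 37.2 47.2]
handle [ 513.8 -148.1] [18.7 60.9] 89.9 n 228 z [72.9 88.4 93.4]
pusher [ 514.5 -143.9] [189.2  28.4] 1.3 n 627 z [44.9 57.5 92. ]
rail+hook [ 546.7 -316.7] [ 22.  120.1] 11.2 n 194 z [105.4 109.3 113.9]
rail right [ 552.8 -356.1] [12.7 42.5] 10.7 n 127 z [ 83.4 101.1 111.3]
rail left [ 524.5 -269.2] [48.  27.6] 0.1 n 119 z [ 82.6  98.  110.5]
cuprim [ 510.1 -309.3] [49.8 52.4] 50.1 n 124 z [ 90.5  95.  100.1]
shaker [448.6  82.1] [33.3 30.3] 23.8 n 290 z [62.2 86.  96.3]
croq [565.   84.9] [35.8 50.2] 1.3 n 222 z [16.2 22.7 27.8]
croq [451.2 151. ] [32.2 51.4] 0.9 n 270 z [15.8 24.  28. ]
croq [474.4 217.6] [45.5 35.4] 85.7 n 271 z [15.9 24.4 29. ]
1 197 [564.9  83.1] [36.8 50.5] long axis yaw 87.3
2 186 [475.  215.3] [36.3 47.1] long axis yaw 100.8
3 188 [451.9 147.7] [33.  53.1] long axis yaw 81.5
```

```bash
cat > go.py <<'E'
import sys
from h import *
# go.py x y z yaw : total tool shift after first turning to yaw
def go(x,y,z,yaw):
    s=state(); p=np.array(s["ee_pos"]); r=s["ee_rot"]
    d=np.array([x,y,z])-p
    T=R.from_euler("xyz",[180,0,yaw],degrees=True).as_matrix()
    dy=(yaw-r[2]+180)%360-180
    v=T.T@d
    print("at",p.round(1),"rot",np.round(r,2),"rz total",round(-np.radians(dy),3),"shift",v.round(1),"n>=",int(np.ceil(np.linalg.norm(v)/45)))
if __name__=="__main__": go(*map(float,sys.argv[1:5]))
E
python3 go.py 450 80 213 92
```

```text
at [ 128.7 -560.4  214. ] rot [179.99  -0.    12.93] rz total -1.38 shift [628.8 343.4   1. ] n>= 16
```

Emit:
move_arm --plan '[{"rz": -0.138},{"rz": -0.138},{"rz": -0.138},{"rz": -0.138},{"rz": -0.138},{"rz": -0.138},{"rz": -0.138},{"rz": -0.138},{"rz": -0.138},{"rz": -0.138}]'

```text
schema error: expected keys x, y, z, rx, ry, rz
```

Emit:
move_arm --plan '[{"x": 0,"y": 0,"z": 0,"rx": 0,"ry": 0,"rz": -0.138},{"x": 0,"y": 0,"z": 0,"rx": 0,"ry": 0,"rz": -0.138},{"x": 0,"y": 0,"z": 0,"rx": 0,"ry": 0,"rz": -0.138},{"x": 0,"y": 0,"z": 0,"rx": 0,"ry": 0,"rz": -0.138},{"x": 0,"y": 0,"z": 0,"rx": 0,"ry": 0,"rz": -0.138},{"x": 0,"y": 0,"z": 0,"rx": 0,"ry": 0,"rz": -0.138},{"x": 0,"y": 0,"z": 0,"rx": 0,"ry": 0,"rz": -0.138},{"x": 0,"y": 0,"z": 0,"rx": 0,"ry": 0,"rz": -0.138},{"x": 0,"y": 0,"z": 0,"rx": 0,"ry": 0,"rz": -0.138},{"x": 0,"y": 0,"z": 0,"rx": 0,"ry": 0,"rz": -0.138}]'

```text
time_s: 3.4
ee_pos: [128.7, -560.4, 214.0]
ee_rot: [180.0, 0.0, 92.3]
force: [-0.0, -0.4, 0.0]
gripper_width: 90.8
gripper_force: 0.0
```

Emit:
move_arm --plan '[{"x": 39.3,"y": 21.4,"z": 0,"rx": 0,"ry": 0,"rz": 0},{"x": 39.3,"y": 21.4,"z": 0,"rx": 0,"ry": 0,"rz": 0},{"x": 39.3,"y": 21.4,"z": 0,"rx": 0,"ry": 0,"rz": 0},{"x": 39.3,"y": 21.4,"z": 0,"rx": 0,"ry": 0,"rz": 0},{"x": 39.3,"y": 21.4,"z": 0,"rx": 0,"ry": 0,"rz": 0},{"x": 39.3,"y": 21.4,"z": 0,"rx": 0,"ry": 0,"rz": 0},{"x": 39.3,"y": 21.4,"z": 0,"rx": 0,"ry": 0,"rz": 0},{"x": 39.3,"y": 21.4,"z": 0,"rx": 0,"ry": 0,"rz": 0}]'

```text
time_s: 4.2
ee_pos: [289.3, -238.6, 214.2]
ee_rot: [179.9, 0.0, 92.0]
force: [0.8, 0.0, -0.0]
gripper_width: 90.9
gripper_force: 0.0
```

Emit:
move_arm --plan '[{"x": 39.3,"y": 21.4,"z": 0,"rx": 0,"ry": 0,"rz": 0},{"x": 39.3,"y": 21.4,"z": 0,"rx": 0,"ry": 0,"rz": 0},{"x": 39.3,"y": 21.4,"z": 0,"rx": 0,"ry": 0,"rz": 0},{"x": 39.3,"y": 21.4,"z": 0,"rx": 0,"ry": 0,"rz": 0},{"x": 39.3,"y": 21.4,"z": 0,"rx": 0,"ry": 0,"rz": 0},{"x": 39.3,"y": 21.4,"z": 0,"rx": 0,"ry": 0,"rz": 0},{"x": 20,"y": 21.4,"z": 0,"rx": 0,"ry": 0,"rz": 0},{"x": 0,"y": 10,"z": 0,"rx": 0,"ry": 0,"rz": 0},{"x": 0,"y": 0,"z": 0,"rx": 0,"ry": 0,"rz": 0},{"x": 0,"y": 0,"z": 0,"rx": 0,"ry": 0,"rz": 0}]'

```text
time_s: 5.2
ee_pos: [438.9, 20.2, 213.7]
ee_rot: [-179.9, 0.0, 92.0]
force: [-0.0, -0.8, -0.1]
gripper_width: 90.8
gripper_force: 0.0
```

```bash
python3 go.py 450 80 213 92; python3 - <<'E'
from h import *
f=grab_frame("wrist"); save("w1.png",f["img"]); W=cloud(f,True)
print({k:f[k] for k in("fx","cx","cy")})
for n in ["salt_shaker","croquette","tray"]:
    for m in masks_of("wrist",n):
        w=W[m["pixels"]]; w=w[~np.isnan(w[:,0])]
        if len(w): print(n,round(m["p"],2),np.round(m["box"]),np.median(w,0).round(),"lo",np.percentile(w,2,axis=0).round(),"hi",np.percentile(w,98,axis=0).round())
E
```

```text
at [438.9  20.2 213.7] rot [-1.7993e+02  3.0000e-02  9.1960e+01] rz total -0.001 shift [59.4 13.2  0.7] n>= 2
{'fx': 371.64829954431775, 'cx': 317.88782352877763, 'cy': 238.22001474401824}
salt_shaker 0.84 [336. 157.  47.  48.] [449.  79.  92.] lo [432.  60.  38.] hi [467.  96.  97.]
croquette 0.9 [338.  87.  32.  60.] [452. 147.  25.] lo [436. 123.   7.] hi [467. 172.  28.]
croquette 0.64 [206. 117.  49.  40.] [321. 117.  17.] lo [296. 100.  -1.] hi [341. 136.  20.]
croquette 0.62 [364.  24.  41.  47.] [474. 213.  26.] lo [459. 193.  15.] hi [491. 235.  29.]
tray 0.74 [388. 290. 209. 143.] [493. -34.  11.] lo [ 408. -135.    9.] hi [614.  17.  40.]
```

View pics/w1.png

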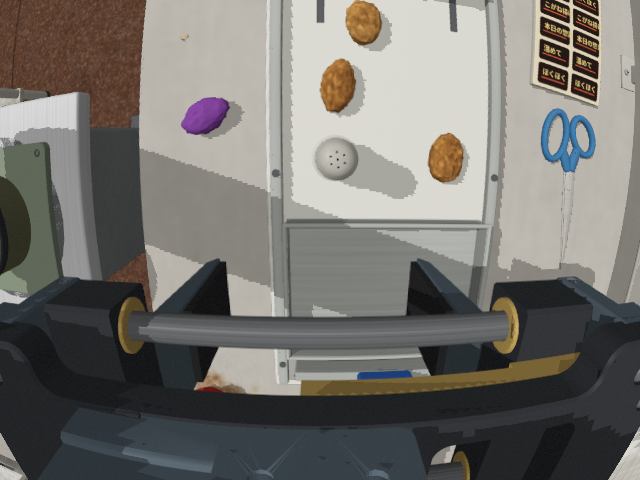

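Emit:
move_arm --plan '[{"x": 30,"y": 6.5,"z": 0,"rx": 0,"ry": 0,"rz": 0},{"x": 29,"y": 6.5,"z": 0,"rx": 0,"ry": 0,"rz": 0},{"x": 0,"y": 0,"z": 40,"rx": 0,"ry": 0,"rz": 0},{"x": 0,"y": 0,"z": 40,"rx": 0,"ry": 0,"rz": 0},{"x": 0,"y": 0,"z": 40,"rx": 0,"ry": 0,"rz": 0},{"x": 0,"y": 0,"z": 30,"rx": 0,"ry": 0,"rz": 0},{"x": 0,"y": 0,"z": 18,"rx": 0,"ry": 0,"rz": 0},{"x": 0,"y": 0,"z": 0,"rx": 0,"ry": 0,"rz": 0},{"x": 0,"y": 0,"z": 0,"rx": 0,"ry": 0,"rz": 0}]'

```text
time_s: 6.3
ee_pos: [450.8, 80.1, 46.4]
ee_rot: [180.0, 0.0, 92.0]
force: [0.3, 0.6, -0.2]
gripper_width: 91.4
gripper_force: 0.0
```

Emit:
move_arm --grip 0.3 --squeeze 15 --plan '[{"x": 0,"y": 0,"z": 0,"rx": 0,"ry": 0,"rz": 0},{"x": 0,"y": 0,"z": 0,"rx": 0,"ry": 0,"rz": 0},{"x": 0,"y": 0,"z": 0,"rx": 0,"ry": 0,"rz": 0},{"x": 0,"y": 0,"z": 0,"rx": 0,"ry": 0,"rz": 0},{"x": 0,"y": 0,"z": 0,"rx": 0,"ry": 0,"rz": 0},{"x": 0,"y": 0,"z": 0,"rx": 0,"ry": 0,"rz": 0},{"x": 0,"y": 0,"z": 0,"rx": 0,"ry": 0,"rz": 0},{"x": 0,"y": 0,"z": 0,"rx": 0,"ry": 0,"rz": 0}]'

```text
time_s: 7.1
ee_pos: [450.7, 80.5, 45.9]
ee_rot: [180.0, 0.0, 92.0]
force: [0.0, -0.4, -0.0]
gripper_width: 38.5
gripper_force: 14.8
```

Emit:
move_arm --plan '[{"x": 0,"y": 0,"z": -15,"rx": 0,"ry": 0,"rz": 0},{"x": 0,"y": 0,"z": -25,"rx": 0,"ry": 0,"rz": 0},{"x": 0,"y": 0,"z": -25,"rx": 0,"ry": 0,"rz": 0},{"x": 0,"y": 0,"z": -15,"rx": 0,"ry": 0,"rz": 0},{"x": 15,"y": 0,"z": 0,"rx": 0,"ry": 0,"rz": 0},{"x": 30,"y": 0,"z": 0,"rx": 0,"ry": 0,"rz": 0},{"x": 35,"y": 0,"z": 0,"rx": 0,"ry": 0,"rz": 0},{"x": 35,"y": 0,"z": 0,"rx": 0,"ry": 0,"rz": 0},{"x": 35,"y": 0,"z": 0,"rx": 0,"ry": 0,"rz": 0},{"x": 35,"y": 0,"z": 0,"rx": 0,"ry": 0,"rz": 0}]'

```text
time_s: 8.1
ee_pos: [443.5, 266.5, 125.6]
ee_rot: [-180.0, 0.0, 92.0]
force: [-0.1, 0.0, -0.9]
gripper_width: 38.9
gripper_force: 14.7
```

Emit:
move_arm --plan '[{"x": 35,"y": 0,"z": 0,"rx": 0,"ry": 0,"rz": 0},{"x": 35,"y": 0,"z": 0,"rx": 0,"ry": 0,"rz": 0},{"x": 30,"y": 0,"z": 0,"rx": 0,"ry": 0,"rz": 0},{"x": 20,"y": 0,"z": 0,"rx": 0,"ry": 0,"rz": 0},{"x": 5,"y": 0,"z": 0,"rx": 0,"ry": 0,"rz": 0},{"x": 0,"y": 0,"z": 30,"rx": 0,"ry": 0,"rz": 0},{"x": 0,"y": 0,"z": 30,"rx": 0,"ry": 0,"rz": 0},{"x": 0,"y": 0,"z": 18,"rx": 0,"ry": 0,"rz": 0},{"x": 0,"y": 0,"z": 5,"rx": 0,"ry": 0,"rz": 0},{"x": 0,"y": 0,"z": 3,"rx": 0,"ry": 0,"rz": 0}]'

```text
time_s: 9.1
ee_pos: [439.8, 389.3, 39.7]
ee_rot: [-180.0, 0.1, 92.0]
force: [-0.6, -0.1, -0.8]
gripper_width: 38.8
gripper_force: 14.7
```

```bash
python3 - <<'E'
from h import *
s=state(); print(s["ee_pos"],s["force"],s["gripper_width"])
f=grab_frame("scene"); W=cloud(f); P=W[~np.isnan(W[...,0])]
for m in masks_of("scene","salt_shaker"):
    w=W[m["pixels"]]; print(m["p"],m["box"],np.nanpercentile(w,[1,50,99],axis=0).round())
c=[int(v) for v in m["box"][:2]] if False else None
save("s2.png",cv2.resize(f["img"][270:450,60:320],None,fx=2.5,fy=2.5))
E
```

```text
[439.80992272 389.31482585  39.7091892 ] [-0.64460732 -0.13650749 -0.81816532] 38.78966509288677
```

View pics/s2.png

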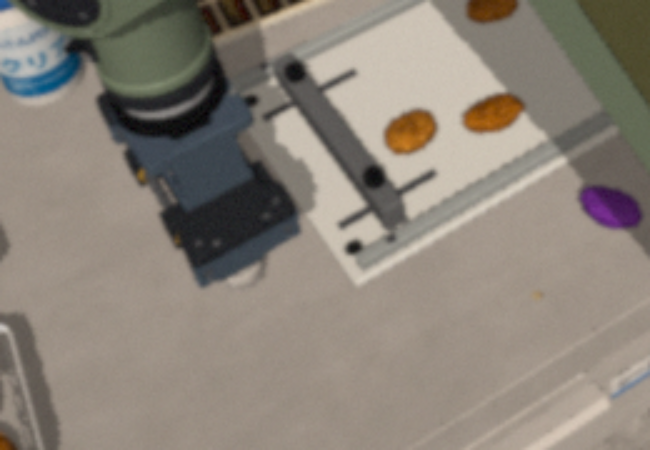

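Emit:
move_arm --plan '[{"x": 0,"y": 0,"z": 1,"rx": 0,"ry": 0,"rz": 0},{"x": 0,"y": 0,"z": 1,"rx": 0,"ry": 0,"rz": 0},{"x": 0,"y": 0,"z": 0,"rx": 0,"ry": 0,"rz": 0},{"x": 0,"y": 0,"z": 0,"rx": 0,"ry": 0,"rz": 0}]'

```text
time_s: 9.6
ee_pos: [439.8, 390.3, 38.2]
ee_rot: [180.0, -0.0, 92.0]
force: [-0.1, -0.1, -1.0]
gripper_width: 39.0
gripper_force: 14.7
```

Emit:
move_arm --plan '[{"x": 0,"y": 0,"z": 1,"rx": 0,"ry": 0,"rz": 0},{"x": 0,"y": 0,"z": 1,"rx": 0,"ry": 0,"rz": 0},{"x": 0,"y": 0,"z": 0,"rx": 0,"ry": 0,"rz": 0}]'

```text
time_s: 9.9
ee_pos: [440.0, 390.8, 37.7]
ee_rot: [179.9, -0.1, 92.0]
force: [-1.8, -0.6, 10.0]
gripper_width: 38.6
gripper_force: 15.4
```

Touching the table (10 N). Release and rise.

Emit:
move_arm --grip 0.9 --plan '[{"x": 0,"y": 0,"z": -1,"rx": 0,"ry": 0,"rz": 0},{"x": 0,"y": 0,"z": 0,"rx": 0,"ry": 0,"rz": 0},{"x": 0,"y": 0,"z": 0,"rx": 0,"ry": 0,"rz": 0},{"x": 0,"y": 0,"z": 0,"rx": 0,"ry": 0,"rz": 0},{"x": 0,"y": 0,"z": 0,"rx": 0,"ry": 0,"rz": 0},{"x": 0,"y": 0,"z": -20,"rx": 0,"ry": 0,"rz": 0},{"x": 0,"y": 0,"z": -40,"rx": 0,"ry": 0,"rz": 0},{"x": 0,"y": 0,"z": -40,"rx": 0,"ry": 0,"rz": 0},{"x": 0,"y": 0,"z": -40,"rx": 0,"ry": 0,"rz": 0},{"x": 0,"y": 0,"z": -30,"rx": 0,"ry": 0,"rz": 0}]'

```text
time_s: 10.9
ee_pos: [440.1, 390.6, 209.6]
ee_rot: [179.9, -0.1, 92.0]
force: [0.3, -0.3, 0.5]
gripper_width: 82.3
gripper_force: 0.0
```

```bash
cat > croq.py <<'E'
from h import *
def look(cam,fish):
    f=grab_frame(cam); W=cloud(f,fish); img=f["img"].astype(int)
    m=((img[...,0]-img[...,2]>25)&(img[...,1]-img[...,2]>8)&(W[...,2]>11)&(W[...,2]<45)&(W[...,0]>395)&(W[...,0]<620)&(W[...,1]>-140)&(W[...,1]<255)).astype(np.uint8)
    n,l,st,c=cv2.connectedComponentsWithStats(m)
    for i in range(1,n):
        if st[i,4]<60: continue
        Q=W[l==i]; e,v=np.linalg.eigh(np.cov(Q[:,:2].T)); y=np.degrees(np.arctan2(v[1,1],v[0,1]))%180
        print(cam,st[i,4],c[i].round(),"mean",np.mean(Q,0).round(1),"ext",(np.sqrt(e)*4).round(1),"top",np.percentile(Q[:,2],97).round(),"long yaw",y.round(1))
    return f,W
if __name__=="__main__":
    print(state()["ee_pos"].round(1))
    f,W=look("wrist",True)
    for m in masks_of("wrist","salt_shaker"): print(m["p"],np.nanpercentile(W[m["pixels"]],[2,50,98],axis=0).round())
    f,W=look("top",False)
    for m in masks_of("top","salt_shaker"): print(m["p"],np.nanpercentile(W[m["pixels"]],[2,50,98],axis=0).round())
E
python3 croq.py; python3 go.py 475 216 150 100.8
```

```text
[440.1 390.6 209.6]
wrist 809 [343. 363.] mean [474.3 220.2  25. ] ext [35.9 44.3] top 28.0 long yaw 95.3
0.57 [[422. 375.   0.]
 [439. 395.  82.]
 [459. 407.  89.]]
top 192 [262. 214.] mean [565.1  83.1  23.3] ext [36.1 49.6] top 30.0 long yaw 89.3
top 187 [212. 247.] mean [475.  215.4  24.2] ext [36.6 46.8] top 32.0 long yaw 99.2
top 190 [237. 255.] mean [451.9 147.8  23.9] ext [33.  52.7] top 30.0 long yaw 81.5
0.66 [[421. 366.  -3.]
 [439. 378.  67.]
 [458. 421.  91.]]
0.64 [[435. 123.   5.]
 [451. 146.  24.]
 [469. 171.  31.]]
at [439.6 390.2 207.1] rot [ 1.7996e+02 -2.0000e-02  9.2010e+01] rz total -0.153 shift [-177.8    2.1   57.1] n>= 5
```

Emit:
move_arm --grip 0.7 --plan '[{"x": -35,"y": 0,"z": 10,"rx": 0,"ry": 0,"rz": -0.1},{"x": -40,"y": 0,"z": 10,"rx": 0,"ry": 0,"rz": 0},{"x": -40,"y": 5,"z": 10,"rx": 0,"ry": 0,"rz": 0},{"x": -40,"y": 5,"z": 10,"rx": 0,"ry": 0,"rz": 0},{"x": -18,"y": 0,"z": 10,"rx": 0,"ry": 0,"rz": 0},{"x": 0,"y": 0,"z": 0,"rx": 0,"ry": 0,"rz": 0},{"x": 0,"y": 0,"z": 0,"rx": 0,"ry": 0,"rz": 0}]'

```text
time_s: 11.8
ee_pos: [468.8, 219.7, 155.7]
ee_rot: [-179.9, 0.0, 97.7]
force: [0.1, 0.3, 0.4]
gripper_width: 64.0
gripper_force: 0.0
```

```bash
python3 go.py 475 217 11 98
```

```text
at [468.8 219.7 155.7] rot [-1.7985e+02  2.0000e-02  9.7670e+01] rz total -0.006 shift [ -3.5   5.8 144.7] n>= 4
```

Emit:
move_arm --plan '[{"x": -3,"y": 6,"z": 30,"rx": 0,"ry": 0,"rz": 0},{"x": 0,"y": 0,"z": 40,"rx": 0,"ry": 0,"rz": 0},{"x": 0,"y": 0,"z": 35,"rx": 0,"ry": 0,"rz": 0},{"x": 0,"y": 0,"z": 20,"rx": 0,"ry": 0,"rz": 0},{"x": 0,"y": 0,"z": 15,"rx": 0,"ry": 0,"rz": 0},{"x": 0,"y": 0,"z": 4,"rx": 0,"ry": 0,"rz": 0},{"x": 0,"y": 0,"z": 0,"rx": 0,"ry": 0,"rz": 0},{"x": 0,"y": 0,"z": 0,"rx": 0,"ry": 0,"rz": 0}]'

```text
time_s: 12.6
ee_pos: [476.3, 218.6, 13.6]
ee_rot: [179.9, -0.0, 97.8]
force: [0.1, -0.2, -0.9]
gripper_width: 64.0
gripper_force: 0.0
```

Emit:
move_arm --grip 0.2 --squeeze 8 --plan '[{"x": 0,"y": 0,"z": 0,"rx": 0,"ry": 0,"rz": 0},{"x": 0,"y": 0,"z": 0,"rx": 0,"ry": 0,"rz": 0},{"x": 0,"y": 0,"z": 0,"rx": 0,"ry": 0,"rz": 0},{"x": 0,"y": 0,"z": 0,"rx": 0,"ry": 0,"rz": 0},{"x": 0,"y": 0,"z": 0,"rx": 0,"ry": 0,"rz": 0},{"x": 0,"y": 0,"z": 0,"rx": 0,"ry": 0,"rz": 0}]'

```text
time_s: 13.2
ee_pos: [475.9, 217.7, 13.2]
ee_rot: [180.0, -0.0, 97.7]
force: [-0.2, -0.1, 3.2]
gripper_width: 35.3
gripper_force: 8.0
```

Emit:
move_arm --plan '[{"x": 0,"y": 0,"z": -10,"rx": 0,"ry": 0,"rz": 0},{"x": 0,"y": 0,"z": -30,"rx": 0,"ry": 0,"rz": 0},{"x": 0,"y": 0,"z": -30,"rx": 0,"ry": 0,"rz": 0},{"x": 0,"y": 0,"z": -10,"rx": 0,"ry": 0,"rz": 0.1},{"x": 0,"y": 0,"z": 0,"rx": 0,"ry": 0,"rz": 0}]'

```text
time_s: 13.7
ee_pos: [477.0, 218.2, 95.1]
ee_rot: [179.8, -0.1, 92.0]
force: [0.1, -0.4, -0.9]
gripper_width: 35.8
gripper_force: 8.0
```

```bash
python3 go.py 512 -60 91 92
```

```text
at [477.  218.2  95.1] rot [ 1.7975e+02 -9.0000e-02  9.2010e+01] rz total 0.0 shift [-279.3   25.3    4.1] n>= 7
```

Emit:
move_arm --plan '[{"x": -25,"y": 5,"z": 0,"rx": 0,"ry": 0,"rz": 0},{"x": -40,"y": 5,"z": 0,"rx": 0,"ry": 0,"rz": 0},{"x": -45,"y": 5,"z": 0,"rx": 0,"ry": 0,"rz": 0},{"x": -45,"y": 5,"z": 0,"rx": 0,"ry": 0,"rz": 0},{"x": -45,"y": 5,"z": 0,"rx": 0,"ry": 0,"rz": 0},{"x": -40,"y": 0,"z": 0,"rx": 0,"ry": 0,"rz": 0},{"x": -29,"y": 0,"z": 0,"rx": 0,"ry": 0,"rz": 0},{"x": -10,"y": 0,"z": 0,"rx": 0,"ry": 0,"rz": 0},{"x": 0,"y": 0,"z": 25,"rx": 0,"ry": 0,"rz": 0},{"x": 0,"y": 0,"z": 25,"rx": 0,"ry": 0,"rz": 0}]'

```text
time_s: 14.7
ee_pos: [510.6, -60.2, 42.4]
ee_rot: [179.9, -0.0, 92.0]
force: [0.3, 1.1, -0.0]
gripper_width: 35.8
gripper_force: 8.0
```

Emit:
move_arm --plan '[{"x": 0,"y": 0,"z": 15,"rx": 0,"ry": 0,"rz": 0},{"x": 0,"y": 0,"z": 10,"rx": 0,"ry": 0,"rz": 0},{"x": 0,"y": 0,"z": 0,"rx": 0,"ry": 0,"rz": 0},{"x": 0,"y": 0,"z": 0,"rx": 0,"ry": 0,"rz": 0}]'

```text
time_s: 15.1
ee_pos: [510.7, -59.9, 18.1]
ee_rot: [180.0, 0.0, 92.1]
force: [-0.3, -0.7, -0.2]
gripper_width: 35.5
gripper_force: 8.0
```

Emit:
move_arm --grip 0.65 --plan '[{"x": 0,"y": 0,"z": 0,"rx": 0,"ry": 0,"rz": 0},{"x": 0,"y": 0,"z": 0,"rx": 0,"ry": 0,"rz": 0},{"x": 0,"y": 0,"z": 0,"rx": 0,"ry": 0,"rz": 0},{"x": 0,"y": 0,"z": -15,"rx": 0,"ry": 0,"rz": 0},{"x": 0,"y": 0,"z": -35,"rx": 0,"ry": 0,"rz": 0},{"x": 0,"y": 0,"z": -45,"rx": 0,"ry": 0,"rz": 0},{"x": 0,"y": 0,"z": -45,"rx": 0,"ry": 0,"rz": 0},{"x": 0,"y": 0,"z": -30,"rx": 0,"ry": 0,"rz": 0.09},{"x": 0,"y": 0,"z": 0,"rx": 0,"ry": 0,"rz": 0.085},{"x": 0,"y": 0,"z": 0,"rx": 0,"ry": 0,"rz": 0}]'

```text
time_s: 16.1
ee_pos: [510.8, -60.3, 189.3]
ee_rot: [179.8, 0.0, 82.0]
force: [-0.2, -0.2, 0.5]
gripper_width: 59.4
gripper_force: 0.0
```

```bash
python3 croq.py; python3 go.py 452 148 90 82
```

```text
[510.8 -60.3 189.3]
wrist 1232 [225.  18.] mean [452.7 140.7  24. ] ext [34.9 42.3] top 28.0 long yaw 85.0
wrist 1669 [356.  59.] mean [564.5  81.2  23.8] ext [36.2 50.4] top 27.0 long yaw 86.2
wrist 1526 [317. 220.] mean [509.6 -60.3  28.1] ext [35.6 46.8] top 31.0 long yaw 89.1
top 190 [262. 214.] mean [565.2  83.1  23.5] ext [35.8 50.4] top 31.0 long yaw 87.6
top 188 [237. 255.] mean [451.9 147.9  24. ] ext [32.9 53. ] top 31.0 long yaw 81.4
0.5 [[421. 366.   8.]
 [439. 378.  66.]
 [458. 397.  91.]]
at [509.8 -60.2 187. ] rot [-179.89    0.     82.04] rz total 0.001 shift [198.1 -86.2  97. ] n>= 6
```

Emit:
move_arm --plan '[{"x": 30,"y": -14,"z": 0,"rx": 0,"ry": 0,"rz": 0},{"x": 40,"y": -18,"z": 10,"rx": 0,"ry": 0,"rz": 0},{"x": 40,"y": -18,"z": 15,"rx": 0,"ry": 0,"rz": 0},{"x": 40,"y": -18,"z": 20,"rx": 0,"ry": 0,"rz": 0},{"x": 38,"y": -14,"z": 20,"rx": 0,"ry": 0,"rz": 0},{"x": 10,"y": -4,"z": 30,"rx": 0,"ry": 0,"rz": 0},{"x": 0,"y": 0,"z": 30,"rx": 0,"ry": 0,"rz": 0},{"x": 0,"y": 0,"z": 20,"rx": 0,"ry": 0,"rz": 0},{"x": 0,"y": 0,"z": 0,"rx": 0,"ry": 0,"rz": 0},{"x": 0,"y": 0,"z": 0,"rx": 0,"ry": 0,"rz": 0}]'

```text
time_s: 17.3
ee_pos: [452.8, 147.7, 42.7]
ee_rot: [-179.9, 0.0, 82.0]
force: [1.0, 0.4, 0.1]
gripper_width: 59.3
gripper_force: 0.0
```

```bash
python3 go.py 452 148 13 82
```

```text
at [452.8 147.7  42.7] rot [-1.7994e+02  3.0000e-02  8.2000e+01] rz total -0.0 shift [ 0.1 -0.9 29.7] n>= 1
```

Emit:
move_arm --plan '[{"x": 0,"y": 0,"z": 15,"rx": 0,"ry": 0,"rz": 0},{"x": 0,"y": 0,"z": 12,"rx": 0,"ry": 0,"rz": 0},{"x": 0,"y": 0,"z": 3,"rx": 0,"ry": 0,"rz": 0},{"x": 0,"y": 0,"z": 0,"rx": 0,"ry": 0,"rz": 0}]'

```text
time_s: 17.7
ee_pos: [453.5, 147.8, 13.6]
ee_rot: [179.9, -0.0, 82.0]
force: [-0.3, 0.2, -0.1]
gripper_width: 59.1
gripper_force: 0.0
```

Emit:
move_arm --grip 0.2 --plan '[{"x": 0,"y": 0,"z": 0,"rx": 0,"ry": 0,"rz": 0},{"x": 0,"y": 0,"z": 0,"rx": 0,"ry": 0,"rz": 0},{"x": 0,"y": 0,"z": 0,"rx": 0,"ry": 0,"rz": 0},{"x": 0,"y": 0,"z": 0,"rx": 0,"ry": 0,"rz": 0},{"x": 0,"y": 0,"z": 0,"rx": 0,"ry": 0,"rz": 0},{"x": 0,"y": 0,"z": 0,"rx": 0,"ry": 0,"rz": 0}]'

```text
time_s: 18.3
ee_pos: [453.2, 147.9, 13.3]
ee_rot: [180.0, -0.0, 82.0]
force: [0.5, -0.3, 4.5]
gripper_width: 33.2
gripper_force: 8.0
```

Emit:
move_arm --plan '[{"x": 0,"y": 0,"z": -10,"rx": 0,"ry": 0,"rz": 0},{"x": 0,"y": 0,"z": -30,"rx": 0,"ry": 0,"rz": 0},{"x": 0,"y": 0,"z": -30,"rx": 0,"ry": 0,"rz": 0},{"x": 0,"y": 0,"z": -10,"rx": 0,"ry": 0,"rz": -0.09},{"x": 0,"y": 0,"z": 0,"rx": 0,"ry": 0,"rz": -0.085},{"x": 0,"y": 0,"z": 0,"rx": 0,"ry": 0,"rz": 0}]'

```text
time_s: 18.9
ee_pos: [453.0, 147.9, 93.7]
ee_rot: [179.9, -0.0, 92.0]
force: [-0.5, -0.1, 0.1]
gripper_width: 33.2
gripper_force: 8.0
```

```bash
python3 go.py 575 -95 92 92
```

```text
at [453.  147.9  93.7] rot [ 1.7994e+02 -1.0000e-02  9.2000e+01] rz total -0.0 shift [-247.   113.5    1.7] n>= 7
```

Emit:
move_arm --plan '[{"x": -25,"y": 12,"z": 0,"rx": 0,"ry": 0,"rz": 0},{"x": -40,"y": 18,"z": 0,"rx": 0,"ry": 0,"rz": 0},{"x": -40,"y": 18,"z": 0,"rx": 0,"ry": 0,"rz": 0},{"x": -40,"y": 18,"z": 0,"rx": 0,"ry": 0,"rz": 0},{"x": -40,"y": 18,"z": 0,"rx": 0,"ry": 0,"rz": 0},{"x": -35,"y": 17,"z": 0,"rx": 0,"ry": 0,"rz": 0},{"x": -20,"y": 9,"z": 0,"rx": 0,"ry": 0,"rz": 0},{"x": -7,"y": 3,"z": 20,"rx": 0,"ry": 0,"rz": 0},{"x": 0,"y": 0,"z": 20,"rx": 0,"ry": 0,"rz": 0},{"x": 0,"y": 0,"z": 0,"rx": 0,"ry": 0,"rz": 0}]'

```text
time_s: 19.9
ee_pos: [572.0, -95.0, 50.0]
ee_rot: [-179.6, -0.1, 91.9]
force: [-0.3, 0.3, 0.5]
gripper_width: 33.1
gripper_force: 8.0
```

Emit:
move_arm --plan '[{"x": 0,"y": 0,"z": 20,"rx": 0,"ry": 0,"rz": 0},{"x": 0,"y": 0,"z": 14,"rx": 0,"ry": 0,"rz": 0},{"x": 0,"y": 0,"z": 0,"rx": 0,"ry": 0,"rz": 0},{"x": 0,"y": 0,"z": 0,"rx": 0,"ry": 0,"rz": 0}]'

```text
time_s: 20.3
ee_pos: [574.8, -94.9, 19.6]
ee_rot: [180.0, 0.0, 92.0]
force: [0.5, -0.2, -0.2]
gripper_width: 33.3
gripper_force: 8.0
```

Emit:
move_arm --grip 0.47 --plan '[{"x": 0,"y": 0,"z": 2,"rx": 0,"ry": 0,"rz": 0},{"x": 0,"y": 0,"z": 0,"rx": 0,"ry": 0,"rz": 0},{"x": 0,"y": 0,"z": 0,"rx": 0,"ry": 0,"rz": 0},{"x": 0,"y": 0,"z": -15,"rx": 0,"ry": 0,"rz": 0},{"x": 0,"y": 0,"z": -35,"rx": 0,"ry": 0,"rz": 0},{"x": 0,"y": 0,"z": -45,"rx": 0,"ry": 0,"rz": 0},{"x": 0,"y": 0,"z": -45,"rx": 0,"ry": 0,"rz": 0},{"x": 0,"y": 0,"z": -20,"rx": 0,"ry": 0,"rz": 0.07},{"x": 0,"y": 0,"z": 0,"rx": 0,"ry": 0,"rz": 0}]'

```text
time_s: 21.2
ee_pos: [576.7, -95.5, 181.3]
ee_rot: [179.5, 0.1, 88.0]
force: [0.1, -0.2, -0.8]
gripper_width: 43.1
gripper_force: 0.0
```

```bash
python3 croq.py; python3 go.py 565 83 90 88
```

```text
[576.7 -95.5 181.3]
wrist 1683 [298.  27.] mean [565.8  80.6  23.8] ext [35.6 51.1] top 27.0 long yaw 87.0
wrist 1630 [242. 187.] mean [510.9 -61.1  28. ] ext [35.8 46.9] top 31.0 long yaw 90.0
wrist 1621 [315. 219.] mean [574.3 -93.3  27.6] ext [32.7 52.2] top 31.0 long yaw 92.3
0.47 [[550.  59.  14.]
 [566.  80.  24.]
 [582. 104.  27.]]
top 194 [262. 214.] mean [564.8  82.9  23.1] ext [36.2 50.4] top 30.0 long yaw 88.1
0.73 [[421. 366.  19.]
 [438. 378.  72.]
 [457. 400.  91.]]
at [573.4 -94.9 175.2] rot [-1.7981e+02 -2.0000e-02  8.8030e+01] rz total 0.001 shift [177.5 -14.6  85.2] n>= 5
```

Emit:
move_arm --grip 0.68 --plan '[{"x": 30,"y": -3,"z": 0,"rx": 0,"ry": 0,"rz": 0},{"x": 40,"y": -3,"z": 10,"rx": 0,"ry": 0,"rz": 0},{"x": 45,"y": -4,"z": 15,"rx": 0,"ry": 0,"rz": 0},{"x": 40,"y": -4,"z": 20,"rx": 0,"ry": 0,"rz": 0},{"x": 22,"y": 0,"z": 30,"rx": 0,"ry": 0,"rz": 0},{"x": 0,"y": 0,"z": 35,"rx": 0,"ry": 0,"rz": 0},{"x": 0,"y": 0,"z": 20,"rx": 0,"ry": 0,"rz": 0},{"x": 0,"y": 0,"z": 0,"rx": 0,"ry": 0,"rz": 0},{"x": 0,"y": 0,"z": 0,"rx": 0,"ry": 0,"rz": 0}]'

```text
time_s: 22.3
ee_pos: [566.3, 82.2, 46.1]
ee_rot: [-179.9, 0.0, 88.0]
force: [0.3, -0.2, -0.2]
gripper_width: 62.1
gripper_force: 0.0
```

```bash
python3 go.py 565 83 13 88
```

```text
at [566.3  82.2  46.1] rot [-1.7988e+02  2.0000e-02  8.8000e+01] rz total 0.0 shift [ 0.8 -1.3 33.1] n>= 1
```

Emit:
move_arm --plan '[{"x": 0,"y": -2,"z": 15,"rx": 0,"ry": 0,"rz": 0},{"x": 0,"y": 0,"z": 14,"rx": 0,"ry": 0,"rz": 0},{"x": 0,"y": 0,"z": 4,"rx": 0,"ry": 0,"rz": 0},{"x": 0,"y": 0,"z": 0,"rx": 0,"ry": 0,"rz": 0}]'

```text
time_s: 22.7
ee_pos: [565.1, 82.2, 14.5]
ee_rot: [180.0, -0.0, 88.0]
force: [0.3, -0.8, 0.4]
gripper_width: 62.1
gripper_force: 0.0
```

Emit:
move_arm --grip 0.2 --plan '[{"x": 0,"y": 0,"z": 0,"rx": 0,"ry": 0,"rz": 0},{"x": 0,"y": 0,"z": 0,"rx": 0,"ry": 0,"rz": 0},{"x": 0,"y": 0,"z": 0,"rx": 0,"ry": 0,"rz": 0},{"x": 0,"y": 0,"z": 0,"rx": 0,"ry": 0,"rz": 0},{"x": 0,"y": 0,"z": 0,"rx": 0,"ry": 0,"rz": 0},{"x": 0,"y": 0,"z": 0,"rx": 0,"ry": 0,"rz": 0}]'

```text
time_s: 23.3
ee_pos: [565.2, 82.4, 14.4]
ee_rot: [179.9, -0.0, 88.0]
force: [0.0, -0.0, 2.8]
gripper_width: 35.3
gripper_force: 8.1
```

Emit:
move_arm --plan '[{"x": 0,"y": 0,"z": -10,"rx": 0,"ry": 0,"rz": 0},{"x": 0,"y": 0,"z": -30,"rx": 0,"ry": 0,"rz": 0},{"x": 0,"y": 0,"z": -20,"rx": 0,"ry": 0,"rz": 0},{"x": 0,"y": 0,"z": 0,"rx": 0,"ry": 0,"rz": -0.07},{"x": 0,"y": 0,"z": 0,"rx": 0,"ry": 0,"rz": 0},{"x": 0,"y": 0,"z": 0,"rx": 0,"ry": 0,"rz": 0}]'

```text
time_s: 23.9
ee_pos: [564.2, 82.3, 73.8]
ee_rot: [-179.9, 0.0, 91.9]
force: [0.6, -0.5, 0.6]
gripper_width: 34.6
gripper_force: 7.8
```

```bash
python3 go.py 573 -25 20 92
```

```text
at [564.2  82.3  73.8] rot [-1.7995e+02  1.0000e-02  9.1930e+01] rz total -0.001 shift [-107.6    5.    53.8] n>= 3
```

Emit:
move_arm --plan '[{"x": -25,"y": 3,"z": 0,"rx": 0,"ry": 0,"rz": 0},{"x": -35,"y": 3,"z": 0,"rx": 0,"ry": 0,"rz": 0},{"x": -30,"y": 1,"z": 0,"rx": 0,"ry": 0,"rz": 0},{"x": -17,"y": 0,"z": 0,"rx": 0,"ry": 0,"rz": 0},{"x": 0,"y": 0,"z": 0,"rx": 0,"ry": 0,"rz": 0},{"x": 0,"y": 0,"z": 15,"rx": 0,"ry": 0,"rz": 0},{"x": 0,"y": 0,"z": 20,"rx": 0,"ry": 0,"rz": 0},{"x": 0,"y": 0,"z": 14,"rx": 0,"ry": 0,"rz": 0},{"x": 0,"y": 0,"z": 5,"rx": 0,"ry": 0,"rz": 0},{"x": 0,"y": 0,"z": 0,"rx": 0,"ry": 0,"rz": 0}]'

```text
time_s: 24.9
ee_pos: [574.8, -23.5, 19.2]
ee_rot: [-179.9, -0.0, 92.0]
force: [0.4, 0.7, -0.1]
gripper_width: 35.0
gripper_force: 7.8
```

Emit:
move_arm --grip 0.48 --plan '[{"x": 0,"y": 0,"z": 1,"rx": 0,"ry": 0,"rz": 0},{"x": 0,"y": 0,"z": 0,"rx": 0,"ry": 0,"rz": 0},{"x": 0,"y": 0,"z": 0,"rx": 0,"ry": 0,"rz": 0},{"x": 0,"y": 0,"z": -15,"rx": 0,"ry": 0,"rz": 0},{"x": 0,"y": 0,"z": -35,"rx": 0,"ry": 0,"rz": 0},{"x": 0,"y": 0,"z": -45,"rx": 0,"ry": 0,"rz": 0},{"x": 0,"y": 0,"z": -45,"rx": 0,"ry": 0,"rz": 0},{"x": 0,"y": 0,"z": -40,"rx": 0,"ry": 0,"rz": 0}]'

```text
time_s: 25.7
ee_pos: [575.6, -24.4, 201.9]
ee_rot: [179.9, 0.0, 92.0]
force: [0.5, 0.3, 1.3]
gripper_width: 43.9
gripper_force: 0.0
```

Emit:
move_arm --grip 0.95 --plan '[{"x": 0,"y": 0,"z": 0,"rx": 0,"ry": 0,"rz": 0.147},{"x": 0,"y": 0,"z": 0,"rx": 0,"ry": 0,"rz": 0.147},{"x": 0,"y": 0,"z": 0,"rx": 0,"ry": 0,"rz": 0.147},{"x": 0,"y": 0,"z": 0,"rx": 0,"ry": 0,"rz": 0.147},{"x": 0,"y": 0,"z": 0,"rx": 0,"ry": 0,"rz": 0.147},{"x": 0,"y": 0,"z": 0,"rx": 0,"ry": 0,"rz": 0.147},{"x": 0,"y": 0,"z": 0,"rx": 0,"ry": 0,"rz": 0.147},{"x": 0,"y": 0,"z": 0,"rx": 0,"ry": 0,"rz": 0.147},{"x": 0,"y": 0,"z": 0,"rx": 0,"ry": 0,"rz": 0.147},{"x": 0,"y": 0,"z": 0,"rx": 0,"ry": 0,"rz": 0.147}]'

```text
time_s: 26.7
ee_pos: [575.4, -24.4, 199.4]
ee_rot: [180.0, -0.0, 7.4]
force: [-0.0, 1.1, -0.6]
gripper_width: 86.7
gripper_force: 0.0
```

```bash
python3 croq.py; python3 go.py 480 -280 190 8
```

```text
[575.4 -24.4 199.4]
wrist 1535 [315. 216.] mean [575.7 -22.4  26.9] ext [35.7 49.5] top 30.0 long yaw 93.0
wrist 1430 [389. 226.] mean [575.8 -93.5  27.4] ext [33.2 52.3] top 31.0 long yaw 92.6
wrist 1298 [346. 283.] mean [512.4 -61.   27.6] ext [36.  46.9] top 31.0 long yaw 89.5
0.97 [[423. 365.   2.]
 [446. 369.  26.]
 [461. 389.  47.]]
top 69 [333. 212.] mean [ 571.  -107.2   27.2] ext [21.1 31.4] top 36.0 long yaw 129.1
top 108 [302. 213.] mean [568.2 -23.5  27.1] ext [20.7 50.1] top 34.0 long yaw 95.1
top 61 [313. 232.] mean [515.9 -54.6  27.8] ext [20.4 28.9] top 34.0 long yaw 111.6
0.81 [[421. 367.  22.]
 [439. 379.  74.]
 [458. 401.  91.]]
0.17 [[406. 258.   6.]
 [502. 268.  36.]
 [595. 282.  50.]]
at [575.4 -24.3 199.2] rot [ 1.7999e+02 -2.0000e-02  7.9500e+00] rz total -0.001 shift [-130.1  239.9    9.2] n>= 7
```

Emit:
move_arm --plan '[{"x": -16,"y": 25,"z": 0,"rx": 0,"ry": 0,"rz": 0},{"x": -20,"y": 36,"z": 0,"rx": 0,"ry": 0,"rz": 0},{"x": -20,"y": 36,"z": 0,"rx": 0,"ry": 0,"rz": 0},{"x": -20,"y": 36,"z": 0,"rx": 0,"ry": 0,"rz": 0},{"x": -20,"y": 36,"z": 0,"rx": 0,"ry": 0,"rz": 0},{"x": -20,"y": 36,"z": 0,"rx": 0,"ry": 0,"rz": 0},{"x": -20,"y": 36,"z": 0,"rx": 0,"ry": 0,"rz": 0},{"x": -14,"y": 20,"z": 0,"rx": 0,"ry": 0,"rz": 0},{"x": 0,"y": 0,"z": 0,"rx": 0,"ry": 0,"rz": 0},{"x": 0,"y": 0,"z": 0,"rx": 0,"ry": 0,"rz": 0}]'

```text
time_s: 27.9
ee_pos: [462.1, -303.2, 199.0]
ee_rot: [-180.0, -0.0, 7.8]
force: [0.5, 0.6, -0.1]
gripper_width: 86.7
gripper_force: 0.0
```

```bash
python3 - <<'E'
from h import *
f=grab_frame("wrist"); save("w3.png",f["img"]); W=cloud(f,True); print(state()["ee_pos"].round(1))
for n in("cup","rail"):
    for m in masks_of("wrist",n): print(n,round(m["p"],2),np.round(m["box"]),f["img"][m["pixels"]].mean(0).round(),np.nanpercentile(W[m["pixels"]],[2,50,98],axis=0).round().tolist())
    print([(round(l["p"],2),np.round(l["point"])) for l in landmark_of("wrist",n)])
P=W[~np.isnan(W[...,0])]
def fit(Q,n): print(n,len(Q),[np.round(v,1) for v in cv2.minAreaRect(Q[:,:2].astype(np.float32))],np.percentile(Q[:,2],[5,50,95]).round(1))
S=lambda x0,x1,y0,y1,z0,z1:P[(P[:,0]>x0)&(P[:,0]<x1)&(P[:,1]>y0)&(P[:,1]<y1)&(P[:,2]>z0)&(P[:,2]<z1)]
fit(S(470,537,-350,-270,93,106),"rim"); fit(S(520,600,-400,-345,100,116),"railR"); fit(S(520,600,-278,-220,100,116),"railL"); fit(S(500,600,-345,-275,112,122),"hook top")
E
```

```text
[ 462.4 -302.6  199. ]
cup 0.73 [332. 295.  56.  43.] [135.  33.  32.] [[356.0, -351.0, 2.0], [375.0, -328.0, 18.0], [401.0, -304.0, 50.0]]
cup 0.65 [238. 362.  56.  33.] [129.  34.  32.] [[280.0, -267.0, 3.0], [286.0, -240.0, 35.0], [322.0, -218.0, 64.0]]
cup 0.61 [338. 163.  69.  97.] [145. 148. 143.] [[487.0, -334.0, 49.0], [511.0, -311.0, 70.0], [551.0, -289.0, 114.0]]
[(0.94, array([330., 294.])), (0.89, array([336., 168.])), (0.68, array([248., 340.]))]
[(0.81, array([348., 128.]))]
rim 874 [array([ 509.2, -311.5]), array([51.2, 50.5]), np.float64(79.8)] [94.1 97.  99.1]
railR 652 [array([ 552.5, -362.2]), array([ 9.8, 35.9]), np.float64(7.9)] [109.3 110.4 111.5]
railL 338 [array([ 539.9, -269.8]), array([ 9.8, 17.5]), np.float64(7.4)] [109.1 110.4 111.7]
hook top 639 [array([ 543.3, -311. ]), array([19.4, 66.1]), np.float64(8.4)] [112.3 113.5 114.7]
```

View pics/w3.png

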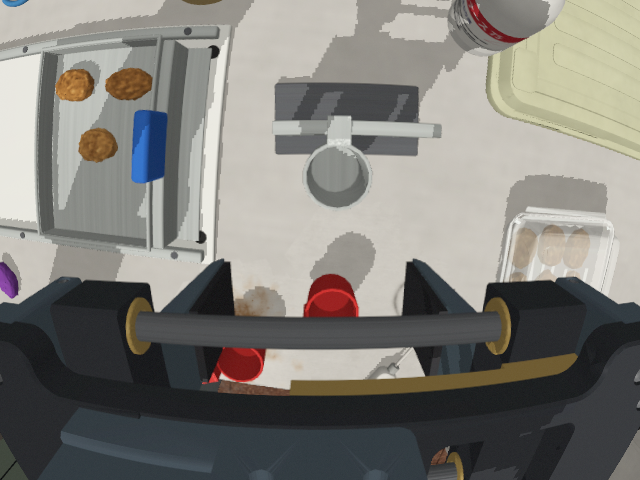

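```bash
python3 go.py 509 -311.5 68 8
```

```text
at [ 462.7 -302.2  199. ] rot [-1.8e+02 -1.0e-02  7.9e+00] rz total -0.002 shift [ 44.5  15.6 131. ] n>= 4
```

Emit:
move_arm --plan '[{"x": 25,"y": 8,"z": 0,"rx": 0,"ry": 0,"rz": 0},{"x": 19.5,"y": 7.5,"z": 0,"rx": 0,"ry": 0,"rz": 0},{"x": 0,"y": 0,"z": 15,"rx": 0,"ry": 0,"rz": 0},{"x": 0,"y": 0,"z": 30,"rx": 0,"ry": 0,"rz": 0},{"x": 0,"y": 0,"z": 30,"rx": 0,"ry": 0,"rz": 0},{"x": 0,"y": 0,"z": 30,"rx": 0,"ry": 0,"rz": 0},{"x": 0,"y": 0,"z": 20,"rx": 0,"ry": 0,"rz": 0},{"x": 0,"y": 0,"z": 6,"rx": 0,"ry": 0,"rz": 0},{"x": 0,"y": 0,"z": 0,"rx": 0,"ry": 0,"rz": 0},{"x": 0,"y": 0,"z": 0,"rx": 0,"ry": 0,"rz": 0}]'

```text
time_s: 29.15
ee_pos: [509.4, -312.8, 69.1]
ee_rot: [179.9, -0.1, 7.8]
force: [0.4, 0.4, 0.2]
gripper_width: 86.3
gripper_force: 0.0
```

Emit:
move_arm --grip 0.35 --squeeze 20 --plan '[{"x": 0,"y": 0,"z": 0,"rx": 0,"ry": 0,"rz": 0},{"x": 0,"y": 0,"z": 0,"rx": 0,"ry": 0,"rz": 0},{"x": 0,"y": 0,"z": 0,"rx": 0,"ry": 0,"rz": 0},{"x": 0,"y": 0,"z": 0,"rx": 0,"ry": 0,"rz": 0},{"x": 0,"y": 0,"z": 0,"rx": 0,"ry": 0,"rz": 0},{"x": 0,"y": 0,"z": 0,"rx": 0,"ry": 0,"rz": 0},{"x": 0,"y": 0,"z": 0,"rx": 0,"ry": 0,"rz": 0}]'

```text
time_s: 29.85
ee_pos: [508.3, -312.5, 68.1]
ee_rot: [-180.0, 0.0, 7.8]
force: [-0.4, 1.6, 1.9]
gripper_width: 51.0
gripper_force: 20.0
```

Emit:
move_arm --plan '[{"x": 0,"y": 0,"z": -6,"rx": 0,"ry": 0,"rz": 0},{"x": 0,"y": 0,"z": -12,"rx": 0,"ry": 0,"rz": 0},{"x": 0,"y": 0,"z": -15,"rx": 0,"ry": 0,"rz": 0},{"x": 0,"y": 0,"z": -15,"rx": 0,"ry": 0,"rz": 0},{"x": 0,"y": 0,"z": -7,"rx": 0,"ry": 0,"rz": 0},{"x": 0,"y": 0,"z": 0,"rx": 0,"ry": 0,"rz": 0}]'

```text
time_s: 30.45
ee_pos: [509.1, -313.1, 124.5]
ee_rot: [179.9, -0.1, 7.8]
force: [0.5, -0.4, -1.9]
gripper_width: 51.2
gripper_force: 20.0
```

Emit:
move_arm --plan '[{"x": -10,"y": 0,"z": 0,"rx": 0,"ry": 0,"rz": 0},{"x": -20,"y": 0,"z": 0,"rx": 0,"ry": 0,"rz": 0},{"x": -20,"y": 0,"z": 0,"rx": 0,"ry": 0,"rz": 0},{"x": -10,"y": 0,"z": 0,"rx": 0,"ry": 0,"rz": 0.1},{"x": 0,"y": 0,"z": 0,"rx": 0,"ry": 0,"rz": 0},{"x": 0,"y": 0,"z": 0,"rx": 0,"ry": 0,"rz": 0}]'

```text
time_s: 31.05
ee_pos: [448.5, -320.6, 122.6]
ee_rot: [-180.0, 0.0, 2.1]
force: [-0.4, -0.4, -1.6]
gripper_width: 51.4
gripper_force: 20.0
```

```bash
python3 go.py 455 -62 123 2; python3 - <<'E'
from h import *
f=grab_frame("scene"); W=cloud(f); save("s4.png",cv2.resize(f["img"][120:320,260:500],None,fx=2.5,fy=2.5))
for m in masks_of("scene","cup"): print(round(m["p"],2),np.round(m["box"]),f["img"][m["pixels"]].mean(0).round(),np.nanpercentile(W[m["pixels"]],[2,50,98],axis=0).round().tolist())
P=W[~np.isnan(W[...,0])]
def S(x0,x1,y0,y1,z0,z1):
    Q=P[(P[:,0]>x0)&(P[:,0]<x1)&(P[:,1]>y0)&(P[:,1]<y1)&(P[:,2]>z0)&(P[:,2]<z1)]; return [np.round(v,1) for v in cv2.minAreaRect(Q[:,:2].astype(np.float32))]
print(S(405,615,-137,20,13,45)) 
E
```

```text
at [ 448.5 -320.6  122.6] rot [-1.7997e+02  2.0000e-02  2.1300e+00] rz total 0.002 shift [  15.5 -258.3   -0.4] n>= 6
[array([510.1, -58.3]), array([210. , 156.2]), np.float64(0.2)]
```

View pics/s4.png

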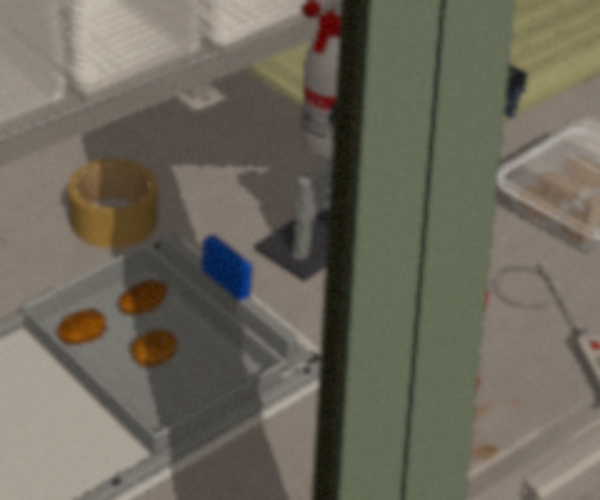

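Emit:
move_arm --plan '[{"x": 0,"y": -10,"z": -15,"rx": 0,"ry": 0,"rz": 0},{"x": 2,"y": -25,"z": 0,"rx": 0,"ry": 0,"rz": 0},{"x": 2,"y": -35,"z": 0,"rx": 0,"ry": 0,"rz": 0},{"x": 2,"y": -35,"z": 0,"rx": 0,"ry": 0,"rz": 0},{"x": 2,"y": -35,"z": 0,"rx": 0,"ry": 0,"rz": 0},{"x": 2,"y": -35,"z": 0,"rx": 0,"ry": 0,"rz": 0},{"x": 2,"y": -35,"z": 0,"rx": 0,"ry": 0,"rz": 0},{"x": 2,"y": -30,"z": 0,"rx": 0,"ry": 0,"rz": 0},{"x": 1,"y": -15,"z": 0,"rx": 0,"ry": 0,"rz": 0},{"x": 0,"y": -3,"z": 0,"rx": 0,"ry": 0,"rz": 0}]'

```text
time_s: 32.15
ee_pos: [454.9, -60.2, 139.0]
ee_rot: [-180.0, -0.1, 2.3]
force: [0.7, -0.1, -0.9]
gripper_width: 51.2
gripper_force: 20.0
```

Emit:
move_arm --plan '[{"x": 0,"y": 0,"z": 20,"rx": 0,"ry": 0,"rz": 0},{"x": 0,"y": 0,"z": 25,"rx": 0,"ry": 0,"rz": 0},{"x": 0,"y": 0,"z": 25,"rx": 0,"ry": 0,"rz": 0},{"x": 0,"y": 0,"z": 20,"rx": 0,"ry": 0,"rz": 0},{"x": 0,"y": 0,"z": 8,"rx": 0,"ry": 0,"rz": 0},{"x": 0,"y": 0,"z": 0,"rx": 0,"ry": 0,"rz": 0},{"x": 0,"y": 0,"z": 0,"rx": 0,"ry": 0,"rz": 0}]'

```text
time_s: 32.85
ee_pos: [455.6, -62.7, 40.8]
ee_rot: [180.0, -0.1, 2.0]
force: [0.3, -0.5, -0.4]
gripper_width: 51.4
gripper_force: 20.0
```

Emit:
move_arm --plan '[{"x": 0,"y": 0,"z": 5,"rx": 0,"ry": 0,"rz": 0},{"x": 0,"y": 0,"z": 3,"rx": 0,"ry": 0,"rz": 0},{"x": 0,"y": 0,"z": 0,"rx": 0,"ry": 0,"rz": 0},{"x": 0,"y": 0,"z": 0,"rx": 0,"ry": 0,"rz": 0}]'

```text
time_s: 33.25
ee_pos: [455.1, -62.4, 32.3]
ee_rot: [180.0, -0.1, 2.1]
force: [0.6, 0.4, 0.3]
gripper_width: 51.3
gripper_force: 20.0
```

Emit:
move_arm --plan '[{"x": 0,"y": 0,"z": 1,"rx": 0,"ry": 0,"rz": 0},{"x": 0,"y": 0,"z": 0,"rx": 0,"ry": 0,"rz": 0},{"x": 0,"y": 0,"z": 0,"rx": 0,"ry": 0,"rz": 0}]'

```text
time_s: 33.55
ee_pos: [456.1, -62.4, 31.8]
ee_rot: [180.0, -0.2, 2.0]
force: [1.2, 0.4, 5.1]
gripper_width: 51.1
gripper_force: 20.0
```

Emit:
move_arm --plan '[{"x": 0,"y": 0,"z": 1,"rx": 0,"ry": 0,"rz": 0},{"x": 0,"y": 0,"z": 0,"rx": 0,"ry": 0,"rz": 0},{"x": 0,"y": 0,"z": 0,"rx": 0,"ry": 0,"rz": 0}]'

```text
time_s: 33.85
ee_pos: [457.0, -62.4, 31.3]
ee_rot: [180.0, -0.3, 2.0]
force: [3.0, 0.8, 8.5]
gripper_width: 51.5
gripper_force: 20.0
```

On the floor. Release and rise.

Emit:
move_arm --grip 0.8 --plan '[{"x": 0,"y": 0,"z": -1,"rx": 0,"ry": 0,"rz": 0},{"x": 0,"y": 0,"z": 0,"rx": 0,"ry": 0,"rz": 0},{"x": 0,"y": 0,"z": 0,"rx": 0,"ry": 0,"rz": 0},{"x": 0,"y": 0,"z": 0,"rx": 0,"ry": 0,"rz": 0},{"x": 0,"y": 0,"z": -10,"rx": 0,"ry": 0,"rz": 0},{"x": 0,"y": 0,"z": -30,"rx": 0,"ry": 0,"rz": 0},{"x": 0,"y": 0,"z": -45,"rx": 0,"ry": 0,"rz": 0},{"x": 0,"y": 0,"z": -45,"rx": 0,"ry": 0,"rz": 0},{"x": 0,"y": 0,"z": -40,"rx": 0,"ry": 0,"rz": 0},{"x": 0,"y": 0,"z": 0,"rx": 0,"ry": 0,"rz": 0}]'

```text
time_s: 34.85
ee_pos: [458.1, -62.9, 207.1]
ee_rot: [179.8, -0.7, 2.0]
force: [0.1, -0.4, 0.0]
gripper_width: 73.1
gripper_force: 0.0
```

```bash
python3 - <<'E'
from croq import *
f,W=look("wrist",True); save("w5.png",f["img"])
P=W[~np.isnan(W[...,0])]
def S(n,x0,x1,y0,y1,z0,z1):
    Q=P[(P[:,0]>x0)&(P[:,0]<x1)&(P[:,1]>y0)&(P[:,1]<y1)&(P[:,2]>z0)&(P[:,2]<z1)]; print(n,len(Q),[np.round(v,1) for v in cv2.minAreaRect(Q[:,:2].astype(np.float32))],np.percentile(Q[:,2],[3,50,97]).round(1)); return Q
Q=S("rim",425,486,-95,-30,55,66)
A=np.c_[Q[:,:2]-Q[:,:2].mean(0),np.ones(len(Q))]; print("rim plane slope",np.linalg.lstsq(A,Q[:,2],rcond=None)[0].round(3))
S("tray",395,625,-140,25,33,42); S("handle",470,560,-175,-140,88,96)
f,W=look("top",False); P=W[~np.isnan(W[...,0])]; S("rim",425,490,-95,-30,55,66); S("handle",470,560,-175,-130,80,100); S("tray",395,625,-138,25,33,42)
for n in ("tray","stop","pusher_grip"):
    for l in landmark_of("top",n): print(n,l, atz(f,l["point"],{"tray":8,"stop":8,"pusher_grip":80}[n]).round())
E
python3 go.py 515 -150 190 2
```

```text
wrist 1567 [279.  96.] mean [573.2 -23.4  26.9] ext [36.4 50.4] top 30.0 long yaw 89.4
wrist 1471 [355.  99.] mean [573.4 -94.6  27.7] ext [32.4 52.8] top 31.0 long yaw 92.2
wrist 1254 [318. 162.] mean [511.7 -62.6  28.2] ext [31.7 48.8] top 31.0 long yaw 87.7
rim 647 [array([458.4, -62.7]), array([50.3, 50.5]), np.float64(3.9)] [55.6 60.1 61.8]
rim plane slope [ 2.3000e-02 -3.0000e-03  5.9766e+01]
tray 4850 [array([512.7, -60.4]), array([214.9, 155. ]), np.float64(2.0)] [33.9 38.7 40.7]
handle 1368 [array([ 515.5, -151.6]), array([59.8, 16.8]), np.float64(2.1)] [88.8 92.  93.5]
top 134 [302. 209.] mean [577.7 -24.3  26.6] ext [27.  51.2] top 35.0 long yaw 79.9
top 173 [328. 211.] mean [574.3 -95.   27.4] ext [31.8 51.6] top 34.0 long yaw 92.7
at [454.8 -62.3 202. ] rot [ 1.7997e+02 -1.2000e-01  2.0600e+00] rz total 0.001 shift [57.2 89.7 12. ] n>= 3Traceback (most recent call last):
  File "<stdin>", line 9, in <module>
  File "<stdin>", line 5, in S
    return _quantile_unchecked(
        a, q, axis, out, overwrite_input, method, keepdims, weights)
    return _ureduce(a,
                    func=_quantile_ureduce_func,
    ...<5 lines>...
                    overwrite_input=overwrite_input,
                    method=method)
    r = func(a, **kwargs)
    result = _quantile(arr,
                       quantiles=q,
    ...<2 lines>...
                       out=out,
                       weights=wgt)
    slices_having_nans = np.isnan(arr[-1, ...])
                                  ~~~^^^^^^^^^
IndexError: index -1 is out of bounds for axis 0 with size 0
```

View pics/w5.png

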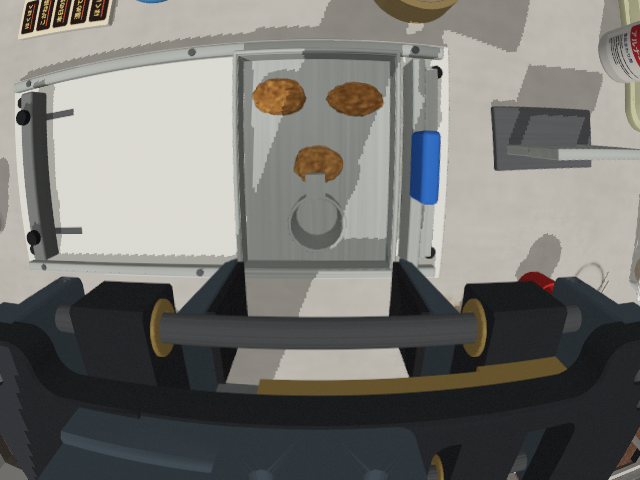

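Emit:
move_arm --grip 0.6 --plan '[{"x": 30,"y": 30,"z": 0,"rx": 0,"ry": 0,"rz": 0},{"x": 27,"y": 30,"z": 0,"rx": 0,"ry": 0,"rz": 0},{"x": 0,"y": 31,"z": 0,"rx": 0,"ry": 0,"rz": 0},{"x": 0,"y": 0,"z": 0,"rx": 0,"ry": 0,"rz": 0},{"x": 0,"y": 0,"z": 30,"rx": 0,"ry": 0,"rz": 0},{"x": 0,"y": 0,"z": 30,"rx": 0,"ry": 0,"rz": 0},{"x": 0,"y": 0,"z": 0,"rx": 0,"ry": 0,"rz": 0}]'

```text
time_s: 35.65
ee_pos: [510.6, -149.5, 136.1]
ee_rot: [-179.8, 0.7, 2.0]
force: [-0.6, 0.5, -0.8]
gripper_width: 54.6
gripper_force: 0.0
```

```bash
python3 go.py 515.5 -151.5 63 2
```

```text
at [ 510.6 -149.5  136.1] rot [-179.75    0.66    2.05] rz total 0.001 shift [ 4.8  2.2 73.1] n>= 2
```

Emit:
move_arm --plan '[{"x": 2,"y": 2,"z": 25,"rx": 0,"ry": 0,"rz": 0},{"x": 0,"y": 0,"z": 25,"rx": 0,"ry": 0,"rz": 0},{"x": 0,"y": 0,"z": 18,"rx": 0,"ry": 0,"rz": 0},{"x": 0,"y": 0,"z": 0,"rx": 0,"ry": 0,"rz": 0},{"x": 0,"y": 0,"z": 0,"rx": 0,"ry": 0,"rz": 0}]'

```text
time_s: 36.15
ee_pos: [517.3, -152.9, 73.7]
ee_rot: [180.0, -0.0, 2.1]
force: [0.1, 0.7, 0.3]
gripper_width: 54.4
gripper_force: 0.0
```

Emit:
move_arm --grip 0 --squeeze 25 --plan '[{"x": 0,"y": 0,"z": 0,"rx": 0,"ry": 0,"rz": 0},{"x": 0,"y": 0,"z": 0,"rx": 0,"ry": 0,"rz": 0},{"x": 0,"y": 0,"z": 0,"rx": 0,"ry": 0,"rz": 0},{"x": 0,"y": 0,"z": 0,"rx": 0,"ry": 0,"rz": 0},{"x": 0,"y": 0,"z": 0,"rx": 0,"ry": 0,"rz": 0},{"x": 0,"y": 0,"z": 0,"rx": 0,"ry": 0,"rz": 0},{"x": 0,"y": 0,"z": 0,"rx": 0,"ry": 0,"rz": 0}]'

```text
time_s: 36.85
ee_pos: [516.9, -151.1, 73.2]
ee_rot: [-179.8, -0.0, 2.0]
force: [0.7, 7.8, 3.0]
gripper_width: 15.7
gripper_force: 25.0
```

Emit:
move_arm --plan '[{"x": 0,"y": -1,"z": 0,"rx": 0,"ry": 0,"rz": 0},{"x": 0,"y": -2,"z": 0,"rx": 0,"ry": 0,"rz": 0},{"x": 0,"y": -2,"z": 0,"rx": 0,"ry": 0,"rz": 0},{"x": 0,"y": -3,"z": 0,"rx": 0,"ry": 0,"rz": 0},{"x": 0,"y": -3,"z": 0,"rx": 0,"ry": 0,"rz": 0},{"x": 0,"y": -3,"z": 0,"rx": 0,"ry": 0,"rz": 0},{"x": 0,"y": -3,"z": 0,"rx": 0,"ry": 0,"rz": 0},{"x": 0,"y": -3,"z": 0,"rx": 0,"ry": 0,"rz": 0},{"x": 0,"y": -3,"z": 0,"rx": 0,"ry": 0,"rz": 0},{"x": 0,"y": -3,"z": 0,"rx": 0,"ry": 0,"rz": 0}]'

```text
time_s: 37.85
ee_pos: [516.2, -127.6, 73.2]
ee_rot: [179.9, -0.0, 2.1]
force: [-0.5, -5.0, 5.6]
gripper_width: 15.8
gripper_force: 25.0
```

Emit:
move_arm --plan '[{"x": 0,"y": -3,"z": 0,"rx": 0,"ry": 0,"rz": 0},{"x": 0,"y": -4,"z": 0,"rx": 0,"ry": 0,"rz": 0},{"x": 0,"y": -5,"z": 0,"rx": 0,"ry": 0,"rz": 0},{"x": 0,"y": -6,"z": 0,"rx": 0,"ry": 0,"rz": 0},{"x": 0,"y": -6,"z": 0,"rx": 0,"ry": 0,"rz": 0},{"x": 0,"y": -6,"z": 0,"rx": 0,"ry": 0,"rz": 0},{"x": 0,"y": -6,"z": 0,"rx": 0,"ry": 0,"rz": 0},{"x": 0,"y": -6,"z": 0,"rx": 0,"ry": 0,"rz": 0},{"x": 0,"y": -6,"z": 0,"rx": 0,"ry": 0,"rz": 0},{"x": 0,"y": -6,"z": 0,"rx": 0,"ry": 0,"rz": 0}]'

```text
time_s: 38.85
ee_pos: [514.3, -73.4, 73.2]
ee_rot: [179.9, -0.0, 2.1]
force: [-1.2, -4.8, 5.1]
gripper_width: 16.4
gripper_force: 25.0
```

```bash
cat > chk.py <<'E'
from croq import *
print(state()["ee_pos"].round(1),state()["force"].round(1))
f,W=look("top",False); P=W[~np.isnan(W[...,0])]; s=f["img"][150:330,130:450]
import sys; save(sys.argv[1],cv2.resize(s,None,fx=2.5,fy=2.5))
for n in ("tray","stop","cup"):
    for m in masks_of("top",n):
        if m["p"]>.5: print(n,round(m["p"],2),np.nanpercentile(W[m["pixels"]],[2,50,98],axis=0).round().tolist())
E
python3 chk.py t6.png
```

```text
[514.3 -73.4  73.2] [-1.2 -4.8  5.1]
top 197 [276. 211.] mean [571.6  44.8  26.1] ext [36.9 50.1] top 34.0 long yaw 89.9
tray 0.72 [[406.0, -55.0, 3.0], [505.0, 50.0, 11.0], [613.0, 84.0, 42.0]]
stop 0.73 [[409.0, 259.0, 12.0], [493.0, 268.0, 36.0], [593.0, 281.0, 49.0]]
cup 0.64 [[346.0, -352.0, -5.0], [373.0, -328.0, 11.0], [399.0, -293.0, 66.0]]
```

Emit:
move_arm --plan '[{"x": 0,"y": -6,"z": 0,"rx": 0,"ry": 0,"rz": 0},{"x": 0,"y": -6,"z": 0,"rx": 0,"ry": 0,"rz": 0},{"x": 0,"y": -6,"z": 0,"rx": 0,"ry": 0,"rz": 0},{"x": 0,"y": -6,"z": 0,"rx": 0,"ry": 0,"rz": 0},{"x": 0,"y": -6,"z": 0,"rx": 0,"ry": 0,"rz": 0},{"x": 0,"y": -6,"z": 0,"rx": 0,"ry": 0,"rz": 0},{"x": 0,"y": -6,"z": 0,"rx": 0,"ry": 0,"rz": 0},{"x": 0,"y": -6,"z": 0,"rx": 0,"ry": 0,"rz": 0},{"x": 0,"y": -6,"z": 0,"rx": 0,"ry": 0,"rz": 0},{"x": 0,"y": -6,"z": 0,"rx": 0,"ry": 0,"rz": 0}]'

```text
time_s: 40.05
ee_pos: [512.2, -13.3, 73.2]
ee_rot: [180.0, -0.0, 2.1]
force: [-0.4, -4.2, 5.0]
gripper_width: 15.9
gripper_force: 25.0
```

Emit:
move_arm --plan '[{"x": 0,"y": -6,"z": 0,"rx": 0,"ry": 0,"rz": 0},{"x": 0,"y": -6,"z": 0,"rx": 0,"ry": 0,"rz": 0},{"x": 0,"y": -6,"z": 0,"rx": 0,"ry": 0,"rz": 0},{"x": 0,"y": -6,"z": 0,"rx": 0,"ry": 0,"rz": 0},{"x": 0,"y": -6,"z": 0,"rx": 0,"ry": 0,"rz": 0},{"x": 0,"y": -6,"z": 0,"rx": 0,"ry": 0,"rz": 0},{"x": 0,"y": -6,"z": 0,"rx": 0,"ry": 0,"rz": 0},{"x": 0,"y": -6,"z": 0,"rx": 0,"ry": 0,"rz": 0},{"x": 0,"y": -6,"z": 0,"rx": 0,"ry": 0,"rz": 0},{"x": 0,"y": -5,"z": 0,"rx": 0,"ry": 0,"rz": 0}]'

```text
time_s: 41.05
ee_pos: [510.2, 45.8, 73.2]
ee_rot: [180.0, -0.1, 2.1]
force: [-0.1, -4.1, 5.5]
gripper_width: 16.0
gripper_force: 25.0
```

Emit:
move_arm --plan '[{"x": 0,"y": -5,"z": 0,"rx": 0,"ry": 0,"rz": 0},{"x": 0,"y": -4,"z": 0,"rx": 0,"ry": 0,"rz": 0},{"x": 0,"y": -3,"z": 0,"rx": 0,"ry": 0,"rz": 0},{"x": 0,"y": -3,"z": 0,"rx": 0,"ry": 0,"rz": 0},{"x": 0,"y": -3,"z": 0,"rx": 0,"ry": 0,"rz": 0},{"x": 0,"y": -3,"z": 0,"rx": 0,"ry": 0,"rz": 0},{"x": 0,"y": -3,"z": 0,"rx": 0,"ry": 0,"rz": 0},{"x": 0,"y": -2,"z": 0,"rx": 0,"ry": 0,"rz": 0},{"x": 0,"y": 0,"z": 0,"rx": 0,"ry": 0,"rz": 0},{"x": 0,"y": 0,"z": 0,"rx": 0,"ry": 0,"rz": 0}]'

```text
time_s: 42.05
ee_pos: [509.3, 72.1, 73.2]
ee_rot: [-180.0, -0.1, 2.1]
force: [0.6, -2.1, 4.2]
gripper_width: 16.0
gripper_force: 25.0
```

```bash
python3 chk.py t7.png
```

```text
[509.3  72.1  73.2] [ 0.6 -2.1  4.2]
top 86 [217. 213.] mean [565.4 202.2  26. ] ext [24.4 36. ] top 33.0 long yaw 12.5
tray 0.78 [[402.0, 87.0, 3.0], [494.0, 209.0, 12.0], [611.0, 230.0, 43.0]]
stop 0.72 [[406.0, 258.0, 4.0], [502.0, 268.0, 35.0], [595.0, 289.0, 49.0]]
cup 0.92 [[347.0, -351.0, -4.0], [373.0, -330.0, 14.0], [398.0, -294.0, 66.0]]
cup 0.88 [[279.0, -264.0, -4.0], [299.0, -242.0, 10.0], [325.0, -203.0, 66.0]]
```

View pics/t7.png

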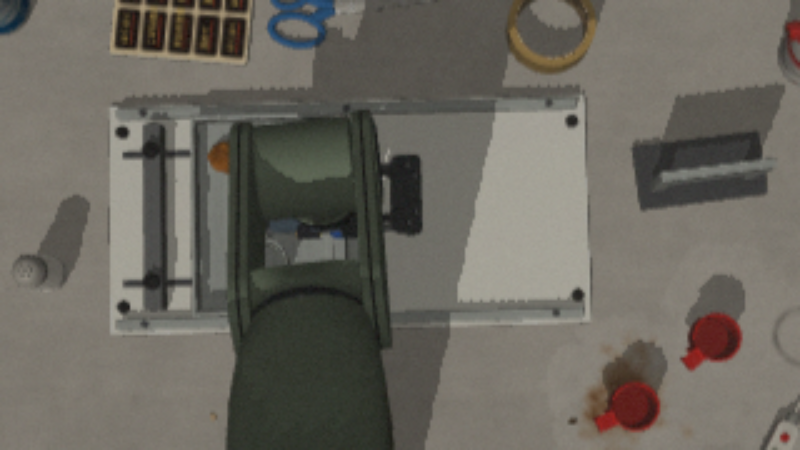

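Emit:
move_arm --plan '[{"x": 0,"y": -2,"z": 0,"rx": 0,"ry": 0,"rz": 0},{"x": 0,"y": -2,"z": 0,"rx": 0,"ry": 0,"rz": 0},{"x": 0,"y": -3,"z": 0,"rx": 0,"ry": 0,"rz": 0},{"x": 0,"y": -3,"z": 0,"rx": 0,"ry": 0,"rz": 0},{"x": 0,"y": -3,"z": 0,"rx": 0,"ry": 0,"rz": 0},{"x": 0,"y": -2,"z": 0,"rx": 0,"ry": 0,"rz": 0},{"x": 0,"y": -2,"z": 0,"rx": 0,"ry": 0,"rz": 0},{"x": 0,"y": -1,"z": 0,"rx": 0,"ry": 0,"rz": 0},{"x": 0,"y": -1,"z": 0,"rx": 0,"ry": 0,"rz": 0}]'

```text
time_s: 43.15
ee_pos: [508.6, 90.6, 73.2]
ee_rot: [180.0, -0.1, 2.1]
force: [0.5, -3.9, 5.7]
gripper_width: 15.9
gripper_force: 25.0
```

Emit:
move_arm --plan '[{"x": 0,"y": -1,"z": 0,"rx": 0,"ry": 0,"rz": 0},{"x": 0,"y": -1,"z": 0,"rx": 0,"ry": 0,"rz": 0},{"x": 0,"y": -1,"z": 0,"rx": 0,"ry": 0,"rz": 0},{"x": 0,"y": -1,"z": 0,"rx": 0,"ry": 0,"rz": 0}]'

```text
time_s: 43.55
ee_pos: [508.5, 94.6, 73.2]
ee_rot: [180.0, -0.1, 2.1]
force: [1.2, -4.3, 4.7]
gripper_width: 16.1
gripper_force: 25.0
```

Emit:
move_arm --plan '[{"x": 0,"y": -1,"z": 0,"rx": 0,"ry": 0,"rz": 0},{"x": 0,"y": -1,"z": 0,"rx": 0,"ry": 0,"rz": 0},{"x": 0,"y": -1,"z": 0,"rx": 0,"ry": 0,"rz": 0}]'

```text
time_s: 43.85
ee_pos: [508.4, 97.6, 73.2]
ee_rot: [180.0, -0.1, 2.1]
force: [-0.0, -4.5, 4.7]
gripper_width: 15.8
gripper_force: 25.0
```

```bash
python3 chk.py t8.png; python3 - <<'E'
from h import *
f=grab_frame("wrist"); save("w8.png",f["img"]); W=cloud(f,True); P=W[~np.isnan(W[...,0])]
g=grab_frame("scene"); save("s8.png",cv2.resize(g["img"][230:400,130:360],None,fx=3,fy=3,interpolation=cv2.INTER_CUBIC))
E
```

```text
[508.4  97.6  73.2] [-0.  -4.5  4.7]
tray 0.65 [[402.0, 105.0, 3.0], [494.0, 237.0, 13.0], [612.0, 254.0, 430.0]]
stop 0.88 [[406.0, 258.0, 5.0], [507.0, 268.0, 36.0], [596.0, 289.0, 49.0]]
cup 0.68 [[279.0, -265.0, -4.0], [299.0, -242.0, 9.0], [325.0, -203.0, 65.0]]
cup 0.6 [[349.0, -351.0, -5.0], [373.0, -329.0, 10.0], [397.0, -294.0, 67.0]]
```

View pics/s8.png

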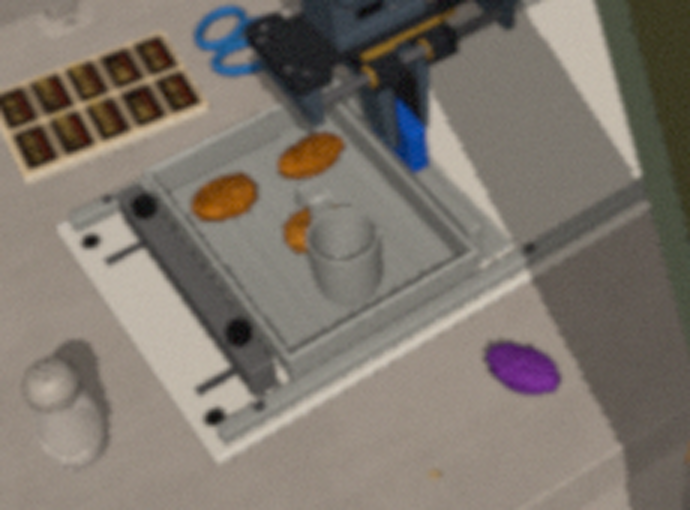

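Nearly there, all upright and in the tray. Continue in 1 mm steps.

Emit:
move_arm --plan '[{"x": 0,"y": -1,"z": 0,"rx": 0,"ry": 0,"rz": 0},{"x": 0,"y": -1,"z": 0,"rx": 0,"ry": 0,"rz": 0}]'

```text
time_s: 44.35
ee_pos: [508.4, 99.6, 73.2]
ee_rot: [180.0, -0.1, 2.1]
force: [0.2, -4.0, 6.2]
gripper_width: 15.7
gripper_force: 25.0
```

Emit:
move_arm --plan '[{"x": 0,"y": -1,"z": 0,"rx": 0,"ry": 0,"rz": 0},{"x": 0,"y": -1,"z": 0,"rx": 0,"ry": 0,"rz": 0}]'

```text
time_s: 44.55
ee_pos: [508.3, 101.6, 73.2]
ee_rot: [180.0, -0.1, 2.1]
force: [0.7, -4.8, 4.7]
gripper_width: 15.7
gripper_force: 25.0
```

Emit:
move_arm --plan '[{"x": 0,"y": -1,"z": 0,"rx": 0,"ry": 0,"rz": 0}]'

```text
time_s: 44.65
ee_pos: [508.3, 102.6, 73.2]
ee_rot: [180.0, -0.1, 2.1]
force: [0.4, -4.1, 5.2]
gripper_width: 15.6
gripper_force: 25.0
```

Emit:
move_arm --plan '[{"x": 0,"y": -1,"z": 0,"rx": 0,"ry": 0,"rz": 0}]'

```text
time_s: 44.75
ee_pos: [508.2, 103.6, 73.2]
ee_rot: [180.0, -0.1, 2.1]
force: [1.9, -4.2, 5.2]
gripper_width: 15.8
gripper_force: 25.0
```

Emit:
move_arm --plan '[{"x": 0,"y": -1,"z": 0,"rx": 0,"ry": 0,"rz": 0}]'

```text
time_s: 44.85
ee_pos: [508.2, 104.6, 73.2]
ee_rot: [180.0, -0.1, 2.1]
force: [0.7, -4.3, 5.0]
gripper_width: 16.1
gripper_force: 25.0
```

Emit:
move_arm --plan '[{"x": 0,"y": -1,"z": 0,"rx": 0,"ry": 0,"rz": 0}]'

```text
time_s: 44.95
ee_pos: [508.1, 105.5, 73.2]
ee_rot: [180.0, -0.1, 2.1]
force: [1.4, -7.0, 5.6]
gripper_width: 15.4
gripper_force: 25.0
```

Contact beginning (force −7). One more small step.

Emit:
move_arm --plan '[{"x": 0,"y": -0.5,"z": 0,"rx": 0,"ry": 0,"rz": 0}]'

```text
time_s: 45.05
ee_pos: [508.2, 105.5, 73.2]
ee_rot: [179.9, -0.1, 2.1]
force: [1.0, -7.9, 5.2]
gripper_width: 16.0
gripper_force: 25.0
```

Emit:
move_arm --plan '[{"x": 0,"y": -0.5,"z": 0,"rx": 0,"ry": 0,"rz": 0}]'

```text
time_s: 45.15
ee_pos: [508.2, 105.5, 73.2]
ee_rot: [179.9, -0.1, 2.1]
force: [1.7, -9.6, 5.8]
gripper_width: 15.9
gripper_force: 25.0
```

Emit:
move_arm --plan '[{"x": 0,"y": -1,"z": 0,"rx": 0,"ry": 0,"rz": 0},{"x": 0,"y": 0,"z": 0,"rx": 0,"ry": 0,"rz": 0},{"x": 0,"y": 0,"z": 0,"rx": 0,"ry": 0,"rz": 0}]'

```text
time_s: 45.45
ee_pos: [508.1, 105.5, 73.2]
ee_rot: [179.8, -0.1, 2.1]
force: [0.8, -12.0, 5.0]
gripper_width: 16.3
gripper_force: 25.0
```

```bash
python3 - <<'E'
from h import *
g=grab_frame("scene"); save("s9.png",cv2.resize(g["img"][230:400,130:360],None,fx=3,fy=3,interpolation=cv2.INTER_CUBIC))
E
```

View pics/s9.png

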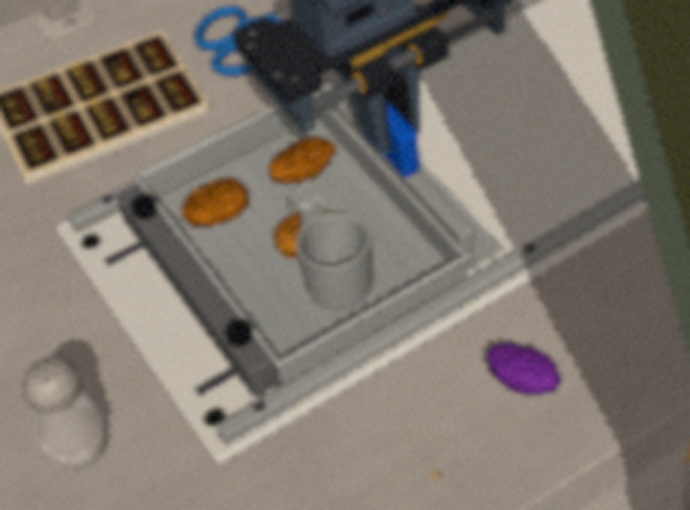

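Emit:
move_arm --plan '[{"x": 0,"y": 2,"z": 0,"rx": 0,"ry": 0,"rz": 0},{"x": 0,"y": 4,"z": 0,"rx": 0,"ry": 0,"rz": 0},{"x": 0,"y": 7,"z": 0,"rx": 0,"ry": 0,"rz": 0},{"x": 0,"y": 10,"z": 0,"rx": 0,"ry": 0,"rz": 0},{"x": 0,"y": 10,"z": 0,"rx": 0,"ry": 0,"rz": 0},{"x": 0,"y": 10,"z": 0,"rx": 0,"ry": 0,"rz": 0},{"x": 0,"y": 10,"z": 0,"rx": 0,"ry": 0,"rz": 0},{"x": 0,"y": 10,"z": 0,"rx": 0,"ry": 0,"rz": 0},{"x": 0,"y": 10,"z": 0,"rx": 0,"ry": 0,"rz": 0},{"x": 0,"y": 10,"z": 0,"rx": 0,"ry": 0,"rz": 0}]'

```text
time_s: 46.5
ee_pos: [510.9, 25.0, 73.2]
ee_rot: [-179.9, -0.1, 2.0]
force: [-0.1, 1.7, 5.2]
gripper_width: 15.8
gripper_force: 25.0
```

Emit:
move_arm --plan '[{"x": 0,"y": 10,"z": 0,"rx": 0,"ry": 0,"rz": 0},{"x": 0,"y": 10,"z": 0,"rx": 0,"ry": 0,"rz": 0},{"x": 0,"y": 10,"z": 0,"rx": 0,"ry": 0,"rz": 0},{"x": 0,"y": 10,"z": 0,"rx": 0,"ry": 0,"rz": 0},{"x": 0,"y": 10,"z": 0,"rx": 0,"ry": 0,"rz": 0},{"x": 0,"y": 10,"z": 0,"rx": 0,"ry": 0,"rz": 0},{"x": 0,"y": 10,"z": 0,"rx": 0,"ry": 0,"rz": 0},{"x": 0,"y": 10,"z": 0,"rx": 0,"ry": 0,"rz": 0},{"x": 0,"y": 10,"z": 0,"rx": 0,"ry": 0,"rz": 0},{"x": 0,"y": 10,"z": 0,"rx": 0,"ry": 0,"rz": 0}]'

```text
time_s: 47.5
ee_pos: [514.4, -75.0, 73.2]
ee_rot: [-179.9, -0.0, 2.0]
force: [0.1, 2.2, 6.1]
gripper_width: 15.8
gripper_force: 25.0
```

Emit:
move_arm --plan '[{"x": 0,"y": 10,"z": 0,"rx": 0,"ry": 0,"rz": 0},{"x": 0,"y": 10,"z": 0,"rx": 0,"ry": 0,"rz": 0},{"x": 0,"y": 10,"z": 0,"rx": 0,"ry": 0,"rz": 0},{"x": 0,"y": 10,"z": 0,"rx": 0,"ry": 0,"rz": 0},{"x": 0,"y": 10,"z": 0,"rx": 0,"ry": 0,"rz": 0},{"x": 0,"y": 9,"z": 0,"rx": 0,"ry": 0,"rz": 0},{"x": 0,"y": 6,"z": 0,"rx": 0,"ry": 0,"rz": 0},{"x": 0,"y": 4,"z": 0,"rx": 0,"ry": 0,"rz": 0},{"x": 0,"y": 2,"z": 0,"rx": 0,"ry": 0,"rz": 0},{"x": 0,"y": 0,"z": 0,"rx": 0,"ry": 0,"rz": 0}]'

```text
time_s: 48.5
ee_pos: [516.8, -146.2, 73.2]
ee_rot: [-180.0, -0.0, 2.0]
force: [0.4, -0.9, 5.8]
gripper_width: 16.1
gripper_force: 25.0
```

Now 5 mm from rest; draw 3 mm more, release, and rise clear.

Emit:
move_arm --plan '[{"x": 0,"y": 2,"z": 0,"rx": 0,"ry": 0,"rz": 0},{"x": 0,"y": 1,"z": 0,"rx": 0,"ry": 0,"rz": 0},{"x": 0,"y": 0,"z": 0,"rx": 0,"ry": 0,"rz": 0}]'

```text
time_s: 48.8
ee_pos: [516.9, -148.9, 73.2]
ee_rot: [-180.0, -0.0, 2.0]
force: [-0.7, 0.7, 6.7]
gripper_width: 16.1
gripper_force: 25.0
```

Emit:
move_arm --grip 0.5 --plan '[{"x": 0,"y": 0,"z": 0,"rx": 0,"ry": 0,"rz": 0},{"x": 0,"y": 0,"z": 0,"rx": 0,"ry": 0,"rz": 0},{"x": 0,"y": 0,"z": 0,"rx": 0,"ry": 0,"rz": 0},{"x": 0,"y": 0,"z": 0,"rx": 0,"ry": 0,"rz": 0},{"x": 0,"y": 0,"z": -20,"rx": 0,"ry": 0,"rz": 0},{"x": 0,"y": 0,"z": -40,"rx": 0,"ry": 0,"rz": 0},{"x": 0,"y": 0,"z": -40,"rx": 0,"ry": 0,"rz": 0},{"x": -20,"y": 30,"z": -20,"rx": 0,"ry": 0,"rz": 0},{"x": -20,"y": 30,"z": 0,"rx": 0,"ry": 0,"rz": 0},{"x": 0,"y": 0,"z": 0,"rx": 0,"ry": 0,"rz": 0}]'

```text
time_s: 49.8
ee_pos: [477.4, -213.1, 193.7]
ee_rot: [179.9, -0.0, 1.9]
force: [-0.2, 0.5, 0.3]
gripper_width: 45.6
gripper_force: 0.0
```

```bash
python3 chk.py t10.png; python3 - <<'E'
from h import *
f=grab_frame("top"); W=cloud(f); P=W[~np.isnan(W[...,0])]
def S(n,x0,x1,y0,y1,z0,z1):
    Q=P[(P[:,0]>x0)&(P[:,0]<x1)&(P[:,1]>y0)&(P[:,1]<y1)&(P[:,2]>z0)&(P[:,2]<z1)]; print(n,len(Q),[np.round(v,1) for v in cv2.minAreaRect(Q[:,:2].astype(np.float32))],np.percentile(Q[:,2],[3,97]).round(1) if len(Q) else 0)
S("handle",470,560,-175,-120,80,100);S("tray",395,625,80,256,31,43);S("cup",415,485,140,230,50,66);S("shaker",400,480,350,430,60,100)
E
```

```text
[ 477.4 -213.1  193.7] [-0.2  0.5  0.3]
top 198 [210. 213.] mean [565.3 222.8  26.1] ext [36.3 50.5] top 33.0 long yaw 87.4
top 188 [236. 213.] mean [565.2 151.1  26.8] ext [32.9 52.9] top 34.0 long yaw 92.7
top 138 [225. 236.] mean [503.3 181.7  27.5] ext [31.8 48.5] top 35.0 long yaw 75.5
tray 0.76 [[401.0, 111.0, 3.0], [504.0, 190.0, 11.0], [608.0, 261.0, 42.0]]
tray 0.69 [[428.0, 160.0, 7.0], [455.0, 187.0, 24.0], [491.0, 207.0, 78.0]]
stop 0.94 [[406.0, 262.0, 29.0], [500.0, 271.0, 37.0], [593.0, 282.0, 50.0]]
cup 0.69 [[352.0, -351.0, -1.0], [371.0, -344.0, 20.0], [393.0, -326.0, 52.0]]
cup 0.59 [[427.0, 160.0, 7.0], [456.0, 187.0, 24.0], [492.0, 206.0, 78.0]]
handle 13 [array([ 541.6, -148.2]), array([13.1,  6.6]), np.float64(87.1)] [85.6 96.6]
tray 446 [array([504.5, 183.7]), array([215. , 150.6]), np.float64(1.8)] [31.3 42.4]
cup 83 [array([450.9, 183.5]), array([50.6, 50. ]), np.float64(31.8)] [51.8 65.2]
shaker 162 [array([440.1, 386.4]), array([31.6, 33.2]), np.float64(80.6)] [61.3 91.1]
```

View pics/t10.png

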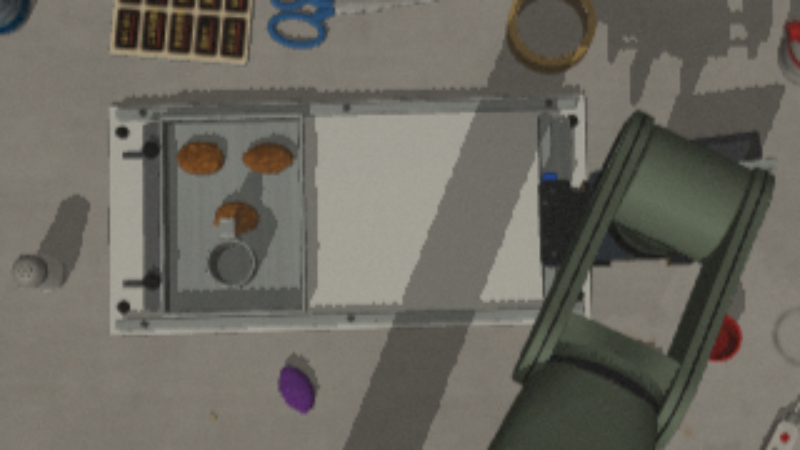

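```bash
python3 -c "from workcell import *; print(job_done())"
```

```text
the job is handed in; nothing more can be done
None
```

The job is handed in, with no verdict returned: the last pictures show the tray flush with the stop bar, three croquettes and the upright cup in it, and the salt shaker upright on the table left of the jig; the pusher is drawn back to about 2 mm from rest.

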